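Clamp the sharpening stone with the inner knob of a concentric pair

TASK

Lay the grey sharpening stone flat in the bed of the holder, between its corner guides, and then turn the red inner knob clockwise until the jaw holds the stone snugly against the end stop, with about 15 N at the jaw and never more than 25 N. Leave the dark outer ring under the knob, which sets the honing angle, where it is, leave the other things alone, and let go.

Things in the scene. Friction and masses are not known exactly. Their poses are not given: they have to be found in the camera images.
- stone_centre (a point): centre of the loose grey sharpening stone, a plain bar 45 x 140 x 20 mm (x, y, z; y lengthwise), 0.35 kg, lying flat on the table; take it across its 45 mm width
- holder: fixed stone holder, 80 mm wide (x), y from -144 to +160 mm: aluminium bed, green drive housing at the -y end; origin on the table. Bed top 22 mm above the table. Four steel corner guides, 51 mm apart across x, 9 mm high over the bed, at y = -26..2 and 80..108 mm; fingers fit between them. Dark end stop (22 mm high, screws to 28) with its face near y = 116 mm: anywhere within 3.5 mm, not reported
- bed_centre (a point): point on the bed's top, at y = 40 mm of the holder, over which the stone's centre belongs when laid in; axes as the holder's: the stone lies lengthwise along y, either way round. At least 2.5 mm play is then left at each end and 3 mm at each side. As the end stop is set differently each time, the knob angle that grips the stone must be felt
- jaw: rubber-faced steel jaw, 56 mm wide, 20 mm high; origin at the foot of its face, about y = -36 mm of the holder with the knob at 0. Slides to +y, 12 mm per rad of the inner knob: first pushes the stone along (1.5 to 4 N), then presses it on the end stop. It is sprung: from then on its force grows by 12 N per mm, 144 N per rad of knob
- knob_grip (a point): middle of the red wing of the inner knob, on the knobs' common vertical axis; the wing is a bar 44 mm long (this point's x axis), 14 mm wide (y) and 26 mm high, reaching from 13 mm below to 13 mm above this point, its top 94 mm above the table. Take it from above across the 14 mm; it turns with the knob
- inner_knob (a joint): angle of the inner knob, rad, grows clockwise seen from above; 0 to 0.1 at the start, stop at 1.75. Needs 0.32 N m to turn freely and 0.012 N m more for each newton at the jaw (about 0.18 N m more at 15 N). Friction holds it where it is left, and also blurs the torque felt at rest: compare readings taken in the same way
- outer_ring (a joint): angle of the dark knurled outer ring (60 mm diameter, 14 mm high, its flat top 59 mm above the table; the red bar's underside is 68 mm above the table, so fingertips that take the bar must stay above 59 mm), rad, clockwise; it sets the height of the brass-topped honing rest at the housing's end; already set, must not turn. Only 0.12 N m moves it
- ring_mark (a point): white index mark on the outer ring's top, 28 mm from the axis
- blunt_chisel: loose wood-handled chisel, 225 mm, lying on the table; leave alone
- short_chisel: loose wood-handled chisel, 190 mm, lying on the table; leave alone
- thread_spool: loose spool of red thread, 38 mm wide, 50 mm high; leave alone
- cup: loose pale colour cup, 65 mm wide, 48 mm high; leave alone

How it is judged:
By the outcome, as a careful person would: the job done as asked, in the order asked, and still so for the second after the job is handed in, with the robot touching nothing.
It also fails if it takes over 72 s, if anything falls off the work surface, if the arm or the gripper's body presses on something with over 40 N, if the wrist force passes 120 N, or if a joint passes its speed limit or range.

ROBOT

A 6-joint arm with a two-finger parallel gripper is mounted at the origin on a cart in front of the work surface, level with it; the furniture and walls round the work are solid. World frame = base frame: x ahead of the robot, y to its left, z up, the work surface at z = 0. Lengths are in m, angles in rad, forces in N, time in s.
With the tool pointing down it reaches from about 0.25 to 0.725 m from the base axis. Payload 9.7 kg.
Tool frame: the origin (TCP) lies midway between the tips of the shut fingers; the grasp point (between the pads) lies 19 mm behind it; z points along the fingers, y is the direction in which the jaws open and shut (so a half turn about z gives the same grasp; the last joint's range is limited). The gripper opens to 85 mm and grips with 20 to 120 N. Pads are 22 mm wide; open, the fingers measure 114 mm over their backs; the gripper's body (76 mm by 85 mm) begins 54 mm behind the grasp point. The pads swing forward as they close: fully open they stand 13 mm farther back than shut.
Start: joints at [1.256, 0.087, 0.176, 1.66, 0, 1.571], TCP at [0.17, 0.523, 0.192] pointing down, gripper open.
Joint ranges: [-3.13, 3.13], [-0.85, 1.81], [-1.15, 1.24], [-2.2, 2.28], [-1.44, 1.52], [-3.14, 3.14]. Speed limits (rad/s): [2.22, 2.22, 2.57, 3.14, 3.14, 3.14].

INTERFACE

Orientations are given as a rotation vector (axis times angle).
In Python, from plant import env gives the robot as it stands. The module is installed in compiled form; this text tells all that it offers.
- The arm moves only by the tool apply_moves, never from a script. Its argument "series" is a list of rows, each a list of 5 numbers: the shift along the tool's x, y, z in m, then the turn about the tool's z in degrees, then the opening, from -1 (shut) to 1 (fully open). In form: [[tx, ty, tz, roll, grip], ...]. A call has 1 to 5 rows; each row is the pose to reach, as a shift and turn from the pose commanded when the call began, along the tool's axes at that moment; what a row does not reach only later rows make up. A row lasts 1/10 s, in which the tool goes at most 50 mm and 8.59 degrees, less where a joint would pass 70% of its speed; a pose out of reach is approached as far as the arm can. A call with a gripper value outside its range is refused whole. The fingers move at their own pace and stop on an object; "squeeze" is the grip in N (left out, the last holds). Time passes only in rows, so rows that repeat a pose let the fingers close. It gives the time, the measured TCP pose, the force and the opening at its end, in the units of the state.
- env.sense(): the state, without advancing time (a new reading comes with each control period).
- env.read_camera(name): name is "scene" or "top" or "wrist"; returns a dict with "color" (384x512x3 uint8, red, green, blue), "z_map" (384x512 float32, m along the optical axis (not along the pixel's ray), 0 where there is no reading), "fx", "fy", "cx", "cy" (pixels), "eye" and "orientation" of the camera in the world; the wrist camera has in their place "hand_eye" (4x4, takes a point from camera to tool coordinates, whose origin is the TCP and whose axes are the flange's). Camera axes: x right, y up, looking along -z (the intrinsics and any distortion apply to the point x, -y, -z); pixel columns grow to the right and rows downward; lengths in m; the calibration is good to about 2 mm. The wrist camera is an equidistant fisheye: a pixel r from the principal point sees the ray r / f radians off the axis. A picture is of the moment at which its call begins: read the wrist's pose just before it.
- env.job_done(): hands the job in, once; it reports no verdict.
The state is a dict: "clock": time; "q": joint angles; "qvel": joint speeds; "tau": joint torques, N m; "eef_pos": TCP position; "eef_rot": TCP orientation; "contact_force": force on the tool from outside, world axes, zero at the start; "torque": the same for the moment, N m; "opening": finger opening in m.
Only numpy, scipy, OpenCV 4.12 (cv2) and the standard library are available. Lean on these libraries where they do the work, as an engineer would, in place of code of your own. Each camera call takes 0.05 s, during which the arm holds its last target.

## Working session

There is one attempt and no reset: what is moved stays moved. The work goes in short steps, Python scripts to look and compute and a tool call to move; the robot and the scene stay as the last step left them, time stands still between calls to the robot, and variables do not carry over. Pictures are saved under pics/ and viewed, and the job is handed in when it is done.

Besides the shell and the picture viewer there is one more tool, called after "Request:" in YAML: its name, and indented under it one key for each argument. apply_moves: Moves the arm, as the interface text tells. Its arguments: {"type":"object","properties":{"series":{"type":"array","items":{"type":"array","items":{"type":"number"}}},"squeeze":{"type":"number"}},"required":["series"]}

```bash
mkdir -p pics; cat > h.py <<'E'
import numpy as np,cv2
from plant import env
from scipy.spatial.transform import Rotation as R
def save(name,c): cv2.imwrite(f'pics/{name}.png',cv2.cvtColor(c['color'],cv2.COLOR_RGB2BGR))
E
python3 - <<'E'
from h import *
s=env.sense()
for k,v in s.items(): print(k,np.round(v,4))
for n in ['scene','top','wrist']:
    c=env.read_camera(n); save(n+'0',c); np.save('pics/'+n+'0.npy',c,allow_pickle=True)
    print(n,{k:v for k,v in c.items() if k not in('color','z_map')})
E
```

```text
clock 0.0
q [ 1.256   0.0874  0.1751  1.6598 -0.      1.5708]
qvel [ 0.0008 -0.0011  0.0001 -0.0006 -0.0004  0.0001]
tau [-2.40000e-03 -5.20396e+01  4.64800e+01  1.67000e-02 -0.00000e+00
 -0.00000e+00]
eef_pos [0.1702 0.5227 0.1911]
eef_rot [-4.9240e-01 -3.1026e+00  2.0000e-03]
contact_force [-0.7618 -0.7042  0.6725]
torque [-0.0119  0.0186 -0.0141]
opening 0.0857
scene {'fx': 479.2559196604243, 'fy': 479.2559196604243, 'cx': 255.86303077290233, 'cy': 183.23823799535865, 'eye': array([-0.36224119, -1.04184968,  0.77365203]), 'orientation': array([ 1.04146978, -0.3929395 , -0.65271368])}
top {'fx': 434.93181307499873, 'fy': 434.93181307499873, 'cx': 257.7608795290576, 'cy': 192.05024712257125, 'eye': array([ 0.40291759, -0.04610147,  1.47606801]), 'orientation': array([ 0.09207947, -0.08572609, -1.58968789])}
wrist {'fx': 297.3186396354542, 'fy': 297.3186396354542, 'cx': 257.50695681578634, 'cy': 194.56099050651324, 'hand_eye': array([[-2.34587725e-04,  9.46367868e-01,  3.23091013e-01,
         8.29963766e-02],
       [ 9.99999933e-01,  1.31000835e-04,  3.42357798e-04,
         4.45685484e-04],
       [ 2.81671227e-04,  3.23091072e-01, -9.46367835e-01,
        -1.82348033e-01],
       [ 0.00000000e+00,  0.00000000e+00,  0.00000000e+00,
         1.00000000e+00]])}
```

View pics/top0.png

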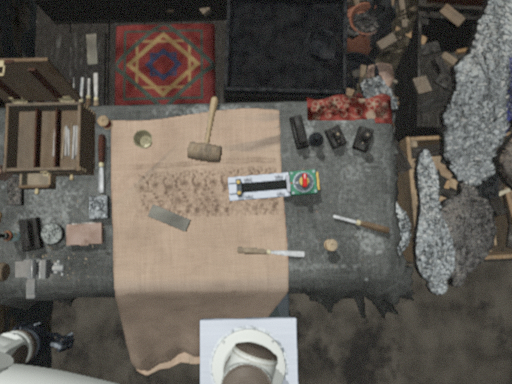

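View pics/scene0.png

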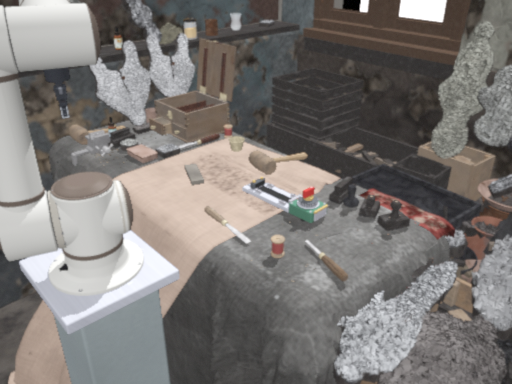

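View pics/wrist0.png

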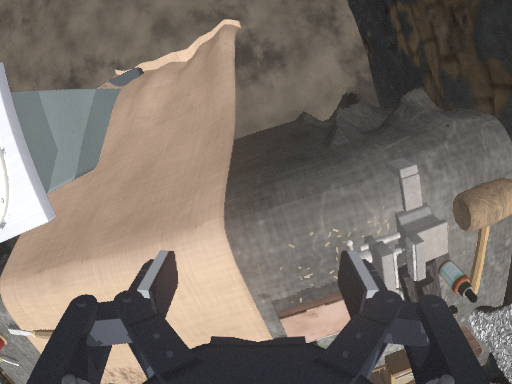

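The top view shows the stone at about px (168,218). The holder runs from (228,190) to (320,182), with the red knob at (304,181). Next I'll measure these from the top view.

```bash
cat >> h.py <<'E'
def ray(c,u,v):
    d=np.array([(u-c['cx'])/c['fx'],-(v-c['cy'])/c['fy'],-1.0])
    return R.from_rotvec(c['orientation']).apply(d)
def onplane(c,u,v,z):
    d=ray(c,u,v); return c['eye']+d*(z-c['eye'][2])/d[2]
def dpt(c,u,v):
    return c['eye']+ray(c,u,v)*c['z_map'][int(v),int(u)]
E
python3 - <<'E'
from h import *
c=np.load('pics/top0.npy',allow_pickle=True).item()
im=cv2.cvtColor(c['color'],cv2.COLOR_RGB2BGR)
crop=im[160:260,130:340]; cv2.imwrite('pics/crop1.png',cv2.resize(crop[:50,90:200],None,fx=7,fy=7,interpolation=cv2.INTER_CUBIC))
cv2.imwrite('pics/crop2.png',cv2.resize(im[195:240,135:205],None,fx=8,fy=8,interpolation=cv2.INTER_CUBIC))
print(c['color'][218,168],c['color'][225,150],c['color'][205,160])
hsv=cv2.cvtColor(c['color'],cv2.COLOR_RGB2HSV)
m=((hsv[...,1]<75)).astype(np.uint8)
m2=np.zeros_like(m);m2[195:240,140:205]=m[195:240,140:205]
cs,_=cv2.findContours(m2,0,1);k=max(cs,key=cv2.contourArea)
r=cv2.minAreaRect(k);print(r)
bp=cv2.boxPoints(r)
P=np.array([onplane(c,u,v,.02) for u,v in bp]);print(P.round(4),P.mean(0))
print(np.linalg.norm(P-np.roll(P,1,0),axis=1))
print('depth z',dpt(c,168,218),dpt(c,304,181))
E
```

```text
[118 116 107] [181 160 141] [142 123 107]
((172.0, 217.0), (44.0, 64.0), 90.0)
[[0.5664 0.3552 0.02  ]
 [0.5618 0.1394 0.02  ]
 [0.4145 0.1403 0.02  ]
 [0.4188 0.3537 0.02  ]] [0.4903813  0.24716755 0.02      ]
[0.14755827 0.21591566 0.14739037 0.21346534]
depth z [0.48670841 0.25987776 0.0231056 ] [ 0.59272246 -0.19146915  0.08995956]
```

View pics/crop1.png

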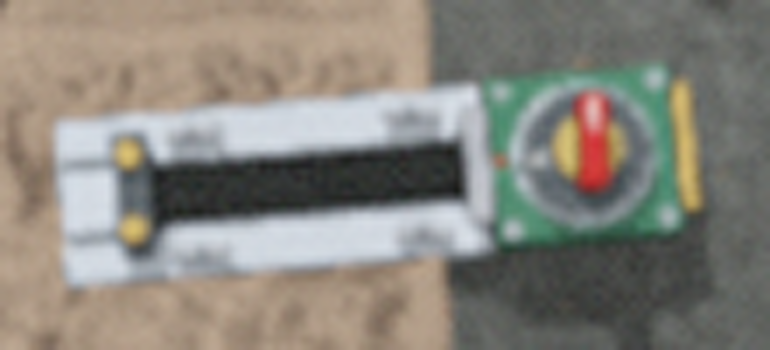

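View pics/crop2.png

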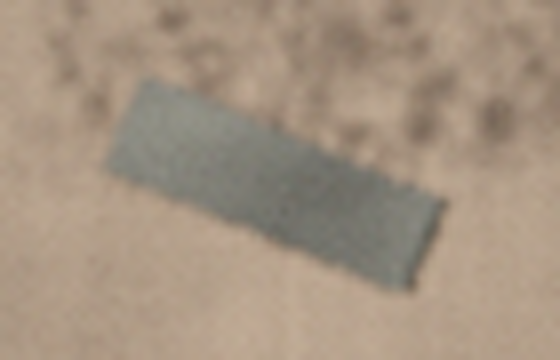

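```bash
python3 - <<'E'
from h import *
c=np.load('pics/top0.npy',allow_pickle=True).item()
col=c['color'].astype(float)
def big(m,roi):
    x0,x1,y0,y1=roi;z=np.zeros(m.shape,np.uint8);z[y0:y1,x0:x1]=m[y0:y1,x0:x1]
    z=cv2.morphologyEx(z,cv2.MORPH_OPEN,np.ones((2,2)))
    cs,_=cv2.findContours(z,0,1);return max(cs,key=cv2.contourArea)
def rep(k,z):
    r=cv2.minAreaRect(k);print(r)
    P=np.array([onplane(c,u,v,z) for u,v in cv2.boxPoints(r)])
    d=np.linalg.norm(P-np.roll(P,-1,0),axis=1);i=d.argmax()
    e=np.roll(P,-1,0)[i]-P[i]
    print('ctr',P.mean(0).round(4),'sides',d.round(4),'long axis deg',np.degrees(np.arctan2(e[1],e[0])).round(2))
rep(big(col[...,0]/col[...,1]<1.06,(140,205,195,240)),.02)
m=(col.min(2)>160)&(col.max(2)-col.min(2)<35)
k=big(m,(222,300,160,210));rep(k,.022)
r=big((col[...,0]>150)&(col[...,1]<80),(290,320,165,195));rep(r,.094)
g=big((col[...,1]>col[...,0]*1.2),(285,330,160,200));rep(g,.045)
# pts by hand from crop1 : bed corners
for u,v in [(57,122),(68,285),(475,85),(492,245),(668,67),(682,230)]:
    print(onplane(c,220+(u+.5)/7-.5,160+(v+.5)/7-.5,.022 if u<600 else .045).round(4))
print([dpt(c,u,v).round(3) for u,v in[(292,174),(232,180),(317,190)]])
E
```

```text
((169.72779846191406, 218.44674682617188), (40.63144302368164, 12.347171783447266), 22.380136489868164)
ctr [0.4854 0.2549 0.02  ] sides [0.0411 0.1375 0.0409 0.1371] long axis deg -113.38
((259.41558837890625, 187.02908325195312), (23.953086853027344, 61.46371078491211), 85.03025817871094)
ctr [ 0.5848 -0.0479  0.022 ] sides [0.2077 0.0813 0.2064 0.0813] long axis deg -86.19
((305.5, 183.5), (7.0, 3.0), 90.0)
ctr [ 0.584  -0.1956  0.094 ] sides [0.0096 0.0226 0.0096 0.0226] long axis deg -1.86
((303.9009704589844, 183.0099334716797), (25.273944854736328, 26.26898193359375), 84.2894058227539)
ctr [ 0.5923 -0.1956  0.045 ] sides [0.0875 0.0845 0.0869 0.0845] long axis deg -85.44
[0.6211 0.0585 0.022 ]
[0.542  0.0543 0.022 ]
[ 0.6349 -0.1436  0.022 ]
[ 0.557  -0.1496  0.022 ]
[ 0.6379 -0.2341  0.045 ]
[ 0.5598 -0.2379  0.045 ]
[array([ 0.623, -0.157,  0.044]), array([0.61 , 0.044, 0.025]), array([ 0.571, -0.242,  0.018])]<stdin>:14: RuntimeWarning: divide by zero encountered in divide
<stdin>:14: RuntimeWarning: invalid value encountered in divide
```

```bash
cat >> h.py <<'E'
def goto(p,ydeg=None,cmd=None):
    """shift in tool axes + roll (deg) from the measured pose"""
    s=env.sense(); T=R.from_rotvec(s['eef_rot']) ; M=T.as_matrix()
    sh=T.inv().apply(np.array(p)-s['eef_pos'])
    a=np.degrees(np.arctan2(M[1,1],M[0,1]))
    rolls=None
    if ydeg is not None:
        # tool z down: roll +r turns y by -r in world
        r=-( (ydeg-a+90)%180-90)
        rolls=(r, r-180 if r>0 else r+180)
    print('t',round(s['clock'],2),'pos',s['eef_pos'].round(4),'ydeg',a.round(2),'tilt z',M[:,2].round(4),'\n shift',sh.round(4),'roll',rolls,'q6',s['q'][5].round(3),'open',round(s['opening'],4))
E
python3 - <<'E'
from h import *
goto([.485,.255,.15],156.6)
E
```

```text
t 0.15 pos [0.1702 0.5228 0.1913] ydeg 71.96 tilt z [-3.e-04 -9.e-04 -1.e+00] 
 shift [-0.3822 -0.1571  0.0414] roll (np.float64(-84.63714281341456), np.float64(95.36285718658544)) q6 1.571 open 0.086
```

Request:
apply_moves:
  series:
    - [-0.08,-0.03,0,-8,1]
    - [-0.15,-0.06,0.01,-16,1]
    - [-0.22,-0.09,0.02,-24,1]
    - [-0.26,-0.11,0.03,-32,1]
    - [-0.3,-0.125,0.03,-40,1]

```text
clock: 0.65
eef_pos: [0.3452, 0.3736, 0.1712]
eef_rot: [0.567, -3.09, 0.0]
contact_force: [0.2, -0.3, 0.7]
opening: 0.0853
```

```bash
python3 - <<'E'
from h import *
goto([.485,.255,.15],156.6)
E
```

```text
t 0.65 pos [0.3452 0.3736 0.1712] ydeg 110.79 tilt z [-2.e-04 -2.e-04 -1.e+00] 
 shift [-0.0887 -0.1605  0.0212] roll (np.float64(-45.814378030104194), np.float64(134.1856219698958)) q6 0.462 open 0.0853
```

Request:
apply_moves:
  series:
    - [-0.09,-0.16,0.02,-43,1]
    - [-0.09,-0.16,0.02,-43,1]
    - [-0.09,-0.16,0.02,-43,1]
    - [-0.09,-0.16,0.02,-43,1]
    - [-0.09,-0.16,0.02,-43,1]

```text
clock: 1.15
eef_pos: [0.487, 0.2532, 0.1502]
eef_rot: [1.578, -2.715, 0.001]
contact_force: [-1.0, 0.9, -0.7]
opening: 0.0856
```

```bash
cat >> h.py <<'E'
def wray(c,s,u,v):
    """returns (origin,dir) world for fisheye pixel"""
    x=(u-c['cx'])/c['fx'];y=(v-c['cy'])/c['fy'];r=np.hypot(x,y);
    k=np.sin(r)/r if r>1e-9 else 1
    d=np.array([x*k,-y*k,-np.cos(r)])
    H=np.array(c['hand_eye']);T=R.from_rotvec(s['eef_rot'])
    return T.apply(H[:3,3])+s['eef_pos'],T.apply(H[:3,:3]@d)
def wplane(c,s,u,v,z):
    o,d=wray(c,s,u,v);return o+d*(z-o[2])/d[2]
def wshot(name):
    s=env.sense();c=env.read_camera('wrist');save(name,c);np.save(f'pics/{name}.npy',dict(c=c,s=s),allow_pickle=True);return c,s
def wload(name):
    a=np.load(f'pics/{name}.npy',allow_pickle=True).item();return a['c'],a['s']
E
python3 - <<'E'
from h import *
goto([.485,.255,.15],156.6)
wshot('w1')
E
```

```text
t 1.15 pos [0.487  0.2532 0.1502] ydeg 150.34 tilt z [-0.001  -0.0016 -1.    ] 
 shift [-0.0006  0.0026  0.0002] roll (np.float64(-6.263357727566671), np.float64(173.73664227243333)) q6 -0.573 open 0.0856
```

View pics/w1.png

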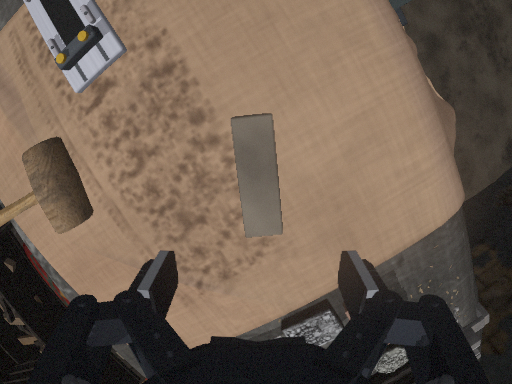

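The wrist view shows the stone with corners at about (231,118), (272,113), (283,234) and (245,237). The fingers stand clear of it.

```bash
cat >> h.py <<'E'
def rectw(c,s,k,z):
    P=np.array([wplane(c,s,u,v,z)[:2] for u,v in k.reshape(-1,2).astype(float)])
    r=cv2.minAreaRect((P*1000).astype(np.float32));return r
E
python3 - <<'E'
from h import *
c,s=wload('w1');col=c['color'].astype(float)+1
m=((col[...,0]/col[...,1]<1.13)).astype(np.uint8)
z=np.zeros_like(m);z[100:250,215:300]=m[100:250,215:300]
z=cv2.morphologyEx(z,cv2.MORPH_OPEN,np.ones((5,5)))
cs,_=cv2.findContours(z,0,1);k=max(cs,key=cv2.contourArea)
print(col[170,255],col[170,300],cv2.boundingRect(k))
r=rectw(c,s,k,.02);print(r)
b=cv2.boxPoints(r);d=np.roll(b,-1,0)-b;i=np.linalg.norm(d,axis=1).argmax();print('long',np.degrees(np.arctan2(d[i,1],d[i,0]))%180)
for u,v in [(231.5,118),(272,113.5),(283,234),(245,237)]: print(wplane(c,s,u,v,.02).round(4))
for u,v in [(79,93),(126,49)]: print('bed end',wplane(c,s,u,v,.022).round(4))
E
```

```text
[102.  90.  83.] [168. 141. 116.] (231, 114, 51, 123)
((489.9585266113281, 257.4293518066406), (138.81825256347656, 43.72788619995117), 66.18555450439453)
long 66.18555
[0.4806 0.1866 0.02  ]
[0.4416 0.2036 0.02  ]
[0.497  0.3307 0.02  ]
[0.5377 0.312  0.02  ]
bed end [0.6169 0.0623 0.022 ]
bed end [0.54   0.0572 0.022 ]
```

Request:
apply_moves:
  series:
    - [0.001,0.001,0.04,-6,1]
    - [0.001,0.001,0.08,-6,1]
    - [-0.004,0.001,0.1,-6,1]
    - [-0.004,0.001,0.1,-6,1]
    - [-0.004,0.001,0.1,-6,1]

```text
clock: 1.7
eef_pos: [0.4853, 0.261, 0.0524]
eef_rot: [1.716, -2.632, -0.0]
contact_force: [-0.4, 0.5, -0.5]
opening: 0.0854
```

```bash
python3 - <<'E'
from h import *
goto([.489,.257,.005],156.2)
c,s=wshot('w2')
E
```

```text
t 1.7 pos [0.4853 0.261  0.0524] ydeg 156.2 tilt z [-1.e-04  0.e+00 -1.e+00] 
 shift [ 0.0021 -0.005   0.0474] roll (np.float64(-0.0003737293496328675), np.float64(179.99962627065037)) q6 -0.662 open 0.0854
```

View pics/w2.png

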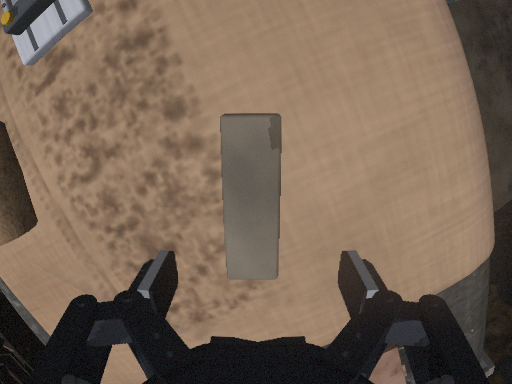

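```bash
python3 - <<'E'
from h import *
c,s=wload('w2')
P=[]
for u,v in [(220.5,117),(281,116),(277,278.5),(228,277.5)]: P.append(wplane(c,s,u,v,.02)); print(P[-1].round(4))
P=np.array(P);m=P.mean(0);e=P[2]+P[3]-P[0]-P[1];print(m,np.degrees(np.arctan2(e[1],e[0])),np.linalg.norm(P-np.roll(P,1,0),axis=1))
goto([m[0],m[1],.005],np.degrees(np.arctan2(e[1],e[0]))+90)
E
```

```text
[0.4822 0.1875 0.02  ]
[0.4422 0.2045 0.02  ]
[0.4972 0.3297 0.02  ]
[0.5359 0.3116 0.02  ]
[0.48937383 0.25833128 0.02      ] 66.40784741737349 [0.13526181 0.04345901 0.13670429 0.04269734]
t 1.75 pos [0.4859 0.2612 0.0532] ydeg 156.21 tilt z [ 1.4e-03  8.0e-04 -1.0e+00] 
 shift [ 0.0012 -0.0043  0.0482] roll (np.float64(-0.19468856676749624), np.float64(179.8053114332325)) q6 -0.662 open 0.0854
```

Request:
apply_moves:
  series:
    - [0.002,-0.004,0.02,0,1]
    - [0.002,-0.004,0.047,0,1]
    - [0.002,-0.004,0.047,0,1]
    - [0.002,-0.004,0.047,0,0]
    - [0.002,-0.004,0.047,0,-1]
  squeeze: 40

```text
clock: 2.25
eef_pos: [0.4894, 0.2578, 0.0069]
eef_rot: [-1.715, 2.629, -0.0]
contact_force: [-0.0, 0.3, 0.5]
opening: 0.0588
```

Request:
apply_moves:
  series:
    - [0,0,0,0,-1]
    - [0,0,0,0,-1]
    - [0,0,0,0,-1]
    - [0,0,0,0,-1]
    - [0,0,0,0,-1]

```text
clock: 2.75
eef_pos: [0.4884, 0.2571, 0.0047]
eef_rot: [1.717, -2.631, 0.0]
contact_force: [-0.1, -0.5, 0.3]
opening: 0.0001
```

```bash
python3 - <<'E'
from h import *
goto([.489,.257,.005],156.2)
c,s=wshot('w3')
print(s['contact_force'])
E
```

```text
t 2.75 pos [0.4884 0.2571 0.0047] ydeg 156.25 tilt z [ 0. -0. -1.] 
 shift [-0.0001 -0.0006 -0.0003] roll (np.float64(0.05028918718033992), np.float64(-179.94971081281966)) q6 -0.672 open 0.0001
[-0.05229599 -0.53924425  0.25077633]
```

View pics/w3.png

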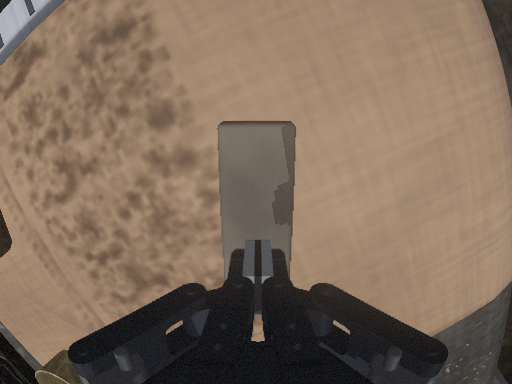

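The gripper shut fully (opening 0.0001) and did not take the stone. The picture shows the shut fingers at (258,245) over or beside the stone, so I'll check depths before going on.

```bash
python3 - <<'E'
from h import *
c,s=wload('w3')
H=np.array(c['hand_eye'])
def proj(p): # tool pt -> px
    q=H[:3,:3].T@(np.array(p)-H[:3,3]); th=np.arccos(-q[2]/np.linalg.norm(q));a=np.arctan2(-q[1],q[0])
    return c['cx']+c['fx']*th*np.cos(a),c['cy']+c['fy']*th*np.sin(a)
print('tcp px',proj([0,0,0]),proj([0,0,-.019]))
def pt(u,v):
    o,d=wray(c,s,u,v); f=R.from_rotvec(s['eef_rot']).apply(H[:3,:3]@np.array([0,0,-1.]));
    z=c['z_map'][v,u]; return (o+d*z/(d@f)).round(4),z
for u,v in [(258,130),(240,150),(240,180),(240,220),(230,260),(350,200),(350,150),(257,255),(252,245),(264,245),(258,300),(200,150)]: print((u,v),pt(u,v))
for n in['scene','top']:
    k=env.read_camera(n);save(n+'1',k)
    im=cv2.cvtColor(k['color'],cv2.COLOR_RGB2BGR)
    x,y=(150,130) if n=='scene' else (120,180)
    cv2.imwrite(f'pics/{n}1c.png',cv2.resize(im[y:y+90,x:x+120],None,fx=6,fy=6,interpolation=cv2.INTER_CUBIC))
E
```

```text
tcp px (np.float64(257.76772704826027), np.float64(223.5000041411056)) (np.float64(257.7660017690995), np.float64(236.23734362228356))
(258, 130) (array([0.4625, 0.1985, 0.0206]), np.float32(0.1635789))
(240, 150) (array([0.4767, 0.2051, 0.0186]), np.float32(0.169244))
(240, 180) (array([0.4838, 0.2209, 0.0211]), np.float32(0.17246856))
(240, 220) (array([0.4949, 0.2447, 0.0189]), np.float32(0.18293275))
(230, 260) (array([0.5127, 0.2673, 0.0207]), np.float32(0.19024637))
(350, 200) (array([0.4247, 0.2671, 0.0042]), np.float32(0.19434199))
(350, 150) (array([0.414 , 0.2345, 0.0049]), np.float32(0.18265958))
(257, 255) (array([0.4844, 0.2471, 0.0649]), np.float32(0.13881482))
(252, 245) (array([0.487 , 0.2465, 0.054 ]), np.float32(0.149284))
(264, 245) (array([0.4812, 0.2484, 0.0551]), np.float32(0.14801002))
(258, 300) (array([0.4896, 0.2601, 0.0816]), np.float32(0.12747304))
(200, 150) (array([0.5017, 0.1967, 0.0039]), np.float32(0.18395978))
```

View pics/scene1c.png

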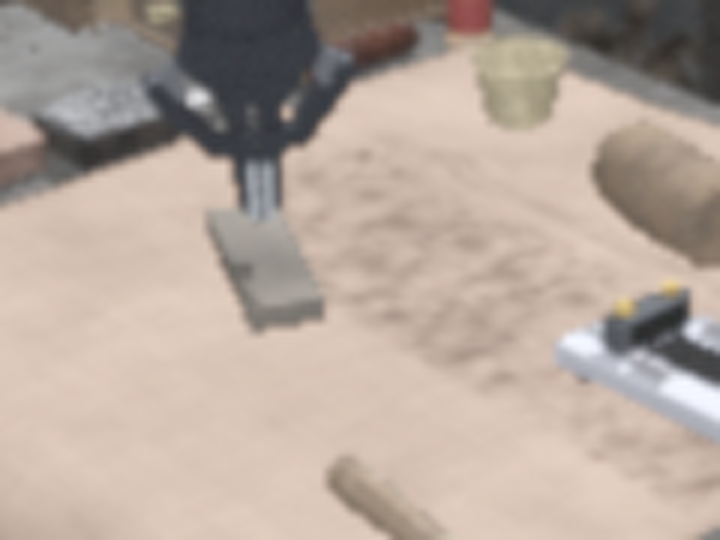

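```bash
python3 - <<'E'
from h import *
c,s=wload('w3')
H=np.array(c['hand_eye'])
T=R.from_rotvec(s['eef_rot'])
for u in (250,258,266):
  for v in range(226,275,4):
    o,d=wray(c,s,u,v); f=T.apply(H[:3,:3]@np.array([0,0,-1.]))
    p=o+d*c['z_map'][v,u]/(d@f); print(u,v,'world',p.round(3),'tool',T.inv().apply(p-s['eef_pos']).round(3),c['color'][v,u])
im=cv2.cvtColor(c['color'],cv2.COLOR_RGB2BGR)
cv2.imwrite('pics/w3c.png',cv2.resize(im[200:330,200:320],None,fx=4.5,fy=4.5))
E
```

```text
250 226 world [0.491 0.251 0.02 ] tool [ 0.005 -0.005 -0.015] [107  99  92]
250 230 world [0.492 0.253 0.02 ] tool [ 0.002 -0.005 -0.015] [103  95  89]
250 234 world [0.493 0.255 0.02 ] tool [-0.    -0.005 -0.015] [106  98  91]
250 238 world [0.494 0.258 0.019] tool [-0.004 -0.005 -0.014] [109  99  91]
250 242 world [0.488 0.246 0.052] tool [ 0.011 -0.004 -0.047] [85 85 86]
250 246 world [0.488 0.246 0.055] tool [ 0.01  -0.004 -0.05 ] [86 87 89]
250 250 world [0.488 0.246 0.06 ] tool [ 0.011 -0.004 -0.055] [89 88 91]
250 254 world [0.488 0.246 0.064] tool [ 0.011 -0.004 -0.059] [88 87 89]
250 258 world [0.487 0.246 0.067] tool [ 0.011 -0.004 -0.063] [84 88 89]
250 262 world [0.487 0.246 0.071] tool [ 0.011 -0.004 -0.067] [84 86 87]
250 266 world [0.487 0.246 0.074] tool [ 0.01  -0.003 -0.069] [87 86 87]
250 270 world [0.487 0.246 0.077] tool [ 0.01  -0.003 -0.073] [84 84 87]
250 274 world [0.487 0.246 0.08 ] tool [ 0.01  -0.003 -0.076] [84 87 86]
258 226 world [0.486 0.252 0.02 ] tool [ 0.005  0.    -0.015] [107  99  92]
258 230 world [0.487 0.255 0.021] tool [ 0.003  0.    -0.016] [
[... 1076 characters left out ...]
021] tool [-0.003  0.005 -0.016] [110 100  91]
266 242 world [0.48 0.25 0.05] tool [ 0.01   0.004 -0.045] [88 88 89]
266 246 world [0.48  0.249 0.055] tool [ 0.01   0.004 -0.051] [89 90 91]
266 250 world [0.48  0.249 0.06 ] tool [ 0.011  0.004 -0.055] [87 86 88]
266 254 world [0.481 0.249 0.064] tool [ 0.011  0.004 -0.059] [88 87 89]
266 258 world [0.481 0.249 0.068] tool [ 0.011  0.004 -0.063] [87 87 91]
266 262 world [0.481 0.249 0.071] tool [ 0.01   0.004 -0.066] [85 87 89]
266 266 world [0.481 0.249 0.073] tool [ 0.01   0.004 -0.069] [82 84 87]
266 270 world [0.481 0.249 0.078] tool [ 0.011  0.004 -0.073] [86 86 89]
266 274 world [0.481 0.249 0.081] tool [ 0.011  0.004 -0.076] [85 86 90]
```

View pics/w3c.png

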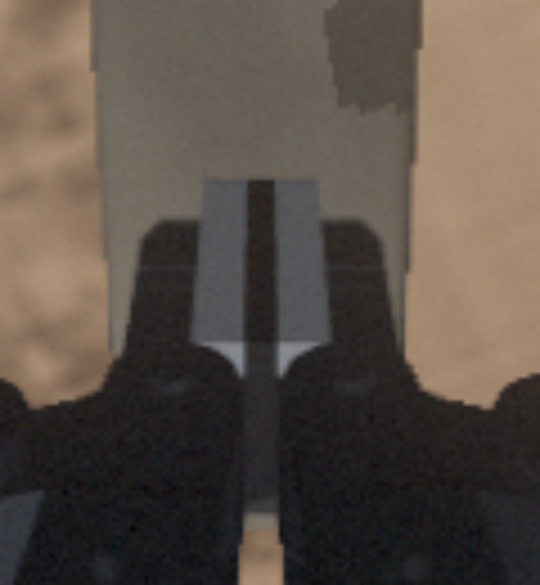

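The depth image settles it. The real shut fingertips sit at tool z ≈ -0.045, so the stated TCP lies about 45 mm beyond them, and the scene view agrees that the fingers hover over the stone. From here I'll use tip z = eef z + 45 mm, and confirm it as I go down with force checks.

Request:
apply_moves:
  series:
    - [0,0,0,0,1]
    - [0,0,0,0,1]
    - [0,0,0,0,1]
    - [0,0,0,0,1]
    - [0,0,0,0,1]

```text
clock: 3.4
eef_pos: [0.4884, 0.2571, 0.0047]
eef_rot: [1.717, -2.631, -0.0]
contact_force: [-0.3, 0.5, 0.1]
opening: 0.0721
```

Request:
apply_moves:
  series:
    - [0,0,0.01,0,1]
    - [0,0,0.02,0,1]
    - [0,0,0.03,0,1]
    - [0,0,0.03,0,1]
    - [0,0,0.03,0,1]

```text
clock: 3.9
eef_pos: [0.4881, 0.257, -0.0258]
eef_rot: [1.716, -2.63, -0.0]
contact_force: [-0.3, 0.4, 0.1]
opening: 0.0852
```

```bash
python3 - <<'E'
from h import *
goto([.489,.257,-.035],156.2)
c,s=wshot('w4');print(s['contact_force'])
E
```

```text
t 3.9 pos [ 0.4881  0.257  -0.0258] ydeg 156.25 tilt z [-9.e-04 -5.e-04 -1.e+00] 
 shift [-0.0004 -0.0008  0.0092] roll (np.float64(0.051989383041615156), np.float64(-179.94801061695838)) q6 -0.672 open 0.0852
[-0.26010166  0.37469733  0.08822249]
```

View pics/w4.png

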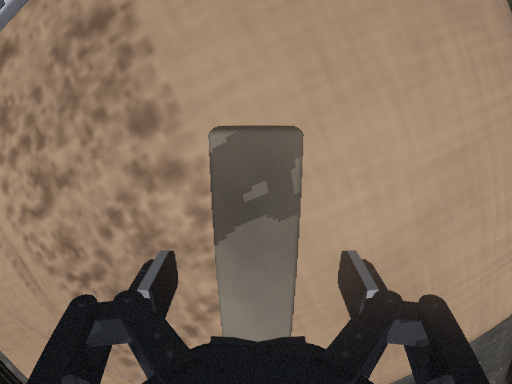

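Request:
apply_moves:
  series:
    - [0,0,0.008,0,1]
    - [0,0,0.015,0,1]
    - [0,0,0.015,0,1]
    - [0,0,0.015,0,0]
    - [0,0,0.015,0,-0.5]

```text
clock: 4.45
eef_pos: [0.4886, 0.2572, -0.0401]
eef_rot: [-1.717, 2.631, -0.0]
contact_force: [0.2, -0.7, 0.1]
opening: 0.0591
```

Request:
apply_moves:
  series:
    - [0,0,0,0,-1]
    - [0,0,0,0,-1]
    - [0,0,0,0,-1]
    - [0,0,0,0,-1]
  squeeze: 40

```text
clock: 4.85
eef_pos: [0.4888, 0.2573, -0.0398]
eef_rot: [-1.716, 2.63, -0.0]
contact_force: [0.2, -0.9, 5.0]
opening: 0.0438
```

```bash
python3 - <<'E'
from h import *
goto([.489,.257,-.035],156.2)
c,s=wshot('w5');print(s['contact_force'])
E
```

```text
t 4.85 pos [ 0.4888  0.2573 -0.0398] ydeg 156.25 tilt z [ 8.e-04  5.e-04 -1.e+00] 
 shift [ 0.0002 -0.0003 -0.0048] roll (np.float64(0.0508785701248371), np.float64(-179.94912142987516)) q6 -0.672 open 0.0438
[ 0.1708609  -0.92382909  5.02151921]
```

View pics/w5.png

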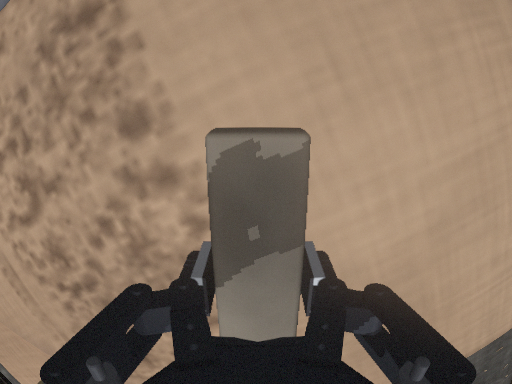

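```bash
python3 - <<'E'
from h import *
c,s=wload('w5')
T=R.from_rotvec(s['eef_rot'])
for v in (128,131,134,137):
  for z in (0,.02): print(v,z,T.inv().apply(wplane(c,s,258,v,z)-s['eef_pos']).round(4))
H=np.array(c['hand_eye']);f=T.apply(H[:3,:3]@np.array([0,0,-1.]))
for v in range(124,146,2):
    o,d=wray(c,s,250,v);p=o+d*c['z_map'][v,250]/(d@f);print(v,T.inv().apply(p-s['eef_pos']).round(4),p[2].round(4),c['color'][v,250])
for v in (150,):
  row=c['color'][v,195:320].astype(int).sum(1); print(v,list(row))
E
```

```text
128 0 [ 0.0677  0.0001 -0.0399]
128 0.02 [ 0.0698  0.0001 -0.0599]
131 0 [ 0.0663  0.0001 -0.0399]
131 0.02 [ 0.0685  0.0001 -0.0599]
134 0 [ 0.0648  0.0001 -0.0399]
134 0.02 [ 0.0673  0.0001 -0.0599]
137 0 [ 0.0633  0.0001 -0.0399]
137 0.02 [ 0.066   0.0001 -0.0599]
124 [ 0.07   -0.0036 -0.0436] 0.0037 [173 146 122]
126 [ 0.069  -0.0036 -0.0435] 0.0036 [174 148 122]
128 [ 0.0689 -0.0034 -0.0512] 0.0114 [77 71 58]
130 [ 0.0686 -0.0033 -0.0569] 0.017 [78 68 60]
132 [ 0.0681 -0.0032 -0.0598] 0.0199 [88 80 68]
134 [ 0.0673 -0.0032 -0.0602] 0.0204 [109 100  93]
136 [ 0.0664 -0.0032 -0.0597] 0.0198 [118 108 100]
138 [ 0.0654 -0.0032 -0.0586] 0.0187 [121 112 101]
140 [ 0.0646 -0.0032 -0.0588] 0.019 [103  94  83]
142 [ 0.064  -0.0032 -0.0605] 0.0206 [95 89 78]
144 [ 0.0631 -0.0032 -0.06  ] 0.0201 [101  94  85]
150 [np.int64(455), np.int64(451), np.int64(455), np.int64(463), np.int64(460), np.int64(460), np.int64(463), np.int64(456), np.int64(454), np.int64(465), np.int64(460), np.int64(310), np.int64(334), np.int64(361), np.int64(351), np.int64(355), np.int64(353), np.int64(351), np.int64(3
[... 894 characters left out ...]
nt64(346), np.int64(337), np.int64(343), np.int64(341), np.int64(344), np.int64(347), np.int64(353), np.int64(341), np.int64(341), np.int64(346), np.int64(350), np.int64(343), np.int64(347), np.int64(345), np.int64(347), np.int64(343), np.int64(353), np.int64(348), np.int64(356), np.int64(349), np.int64(344), np.int64(353), np.int64(350), np.int64(338), np.int64(327), np.int64(306), np.int64(283), np.int64(281), np.int64(276), np.int64(273), np.int64(281), np.int64(279), np.int64(281), np.int64(276), np.int64(278), np.int64(258), np.int64(255), np.int64(447), np.int64(451), np.int64(446), np.int64(451), np.int64(449), np.int64(452), np.int64(445), np.int64(454), np.int64(454), np.int64(450)]
```

Request:
apply_moves:
  series:
    - [0,0,-0.02,0,-1]
    - [0,0,-0.05,0,-1]
    - [0,0,-0.09,0,-1]
    - [0,0,-0.13,0,-1]
    - [0,0,-0.14,0,-1]
  squeeze: 50

```text
clock: 5.4
eef_pos: [0.4897, 0.2578, 0.1036]
eef_rot: [-1.714, 2.627, -0.001]
contact_force: [0.5, 0.4, -4.3]
opening: 0.0438
```

```bash
python3 - <<'E'
from h import *
goto([.5895,-.063,.10],183.8)
E
```

```text
t 5.4 pos [0.4897 0.2578 0.1036] ydeg 156.25 tilt z [ 0.0043  0.0022 -1.    ] 
 shift [ 0.2535 -0.2205  0.0033] roll (np.float64(-27.548746763547314), np.float64(152.4512532364527)) q6 -0.672 open 0.0438
```

Request:
apply_moves:
  series:
    - [0.035,-0.03,0,-5,-1]
    - [0.07,-0.06,0,-10,-1]
    - [0.105,-0.09,0,-15,-1]
    - [0.14,-0.12,0,-20,-1]
    - [0.165,-0.145,0,-25,-1]

```text
clock: 5.9
eef_pos: [0.5542, 0.0452, 0.0978]
eef_rot: [2.247, -2.193, -0.002]
contact_force: [-0.2, 1.4, -4.2]
opening: 0.0441
```

```bash
python3 - <<'E'
from h import *
goto([.5895,-.063,.10],183.8)
wshot('w6')
E
```

```text
t 5.9 pos [0.5542 0.0452 0.0978] ydeg -178.6 tilt z [-2.5e-03 -5.0e-04 -1.0e+00] 
 shift [ 0.109  -0.0327 -0.0023] roll (np.float64(-2.397992584008989), np.float64(177.602007415991)) q6 -1.514 open 0.0441
```

View pics/w6.png

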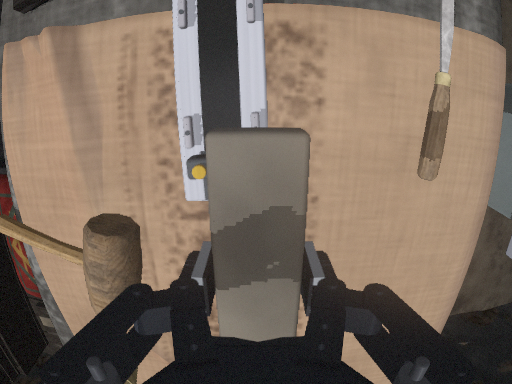

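Request:
apply_moves:
  series:
    - [0.03,-0.01,0,-2.4,-1]
    - [0.06,-0.02,0,-2.4,-1]
    - [0.085,-0.03,0,-2.4,-1]
    - [0.1,-0.033,0,-2.4,-1]
    - [0.1,-0.033,0,-2.4,-1]

```text
clock: 6.45
eef_pos: [0.5894, -0.053, 0.0979]
eef_rot: [2.288, -2.151, -0.003]
contact_force: [0.2, 0.2, -4.2]
opening: 0.0443
```

Request:
apply_moves:
  series:
    - [0,0,0,0,-1]
    - [0,0,0,0,-1]

```text
clock: 6.65
eef_pos: [0.5894, -0.0506, 0.0993]
eef_rot: [2.292, -2.148, -0.001]
contact_force: [0.4, -0.2, -3.3]
opening: 0.0437
```

```bash
python3 - <<'E'
from h import *
goto([.5895,-.063,.10],183.8)
wshot('w7')
E
```

```text
t 6.65 pos [ 0.5894 -0.0506  0.0993] ydeg -176.3 tilt z [-7.e-04  4.e-04 -1.e+00] 
 shift [ 0.0124  0.0007 -0.0007] roll (np.float64(-0.10234151336527475), np.float64(179.89765848663473)) q6 -1.721 open 0.0437
```

View pics/w7.png

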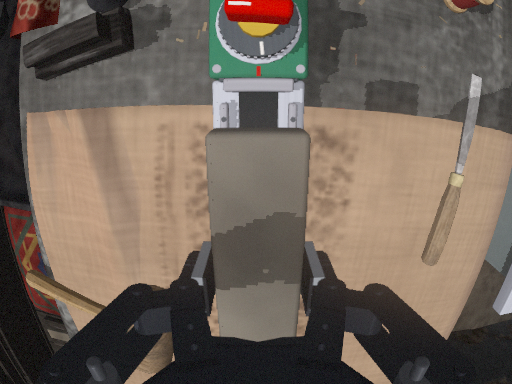

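```bash
python3 - <<'E'
from h import *
c,s=wload('w7')
T=R.from_rotvec(s['eef_rot'])
im=cv2.cvtColor(c['color'],cv2.COLOR_RGB2BGR)
cv2.imwrite('pics/w7c.png',cv2.resize(im[0:140,190:330],None,fx=5.6,fy=4.2,interpolation=cv2.INTER_CUBIC))
cv2.imwrite('pics/w7c.png',cv2.resize(im[0:140,190:330],None,fx=4.2,fy=4.2,interpolation=cv2.INTER_CUBIC))
H=np.array(c['hand_eye']);f=T.apply(H[:3,:3]@np.array([0,0,-1.]))
def pt(u,v):
    o,d=wray(c,s,u,v);return o+d*c['z_map'][v,u]/(d@f)
for n,u,v in [('bed',217,120),('bed',300,120),('slot',258,110),('jawtop',258,85),('hous',225,60),('ring',225,30),('wing',258,10)]: print(n,pt(u,v).round(4))
E
```

```text
bed [ 0.6291 -0.1112  0.0218]
bed [ 0.5569 -0.1159  0.0225]
slot [ 0.5939 -0.1218  0.0216]
jawtop [ 0.5953 -0.1428  0.0439]
hous [ 0.6227 -0.1619  0.0416]
ring [ 0.6221 -0.1829  0.0597]
wing [ 0.5984 -0.1895  0.0943]
```

View pics/w7c.png

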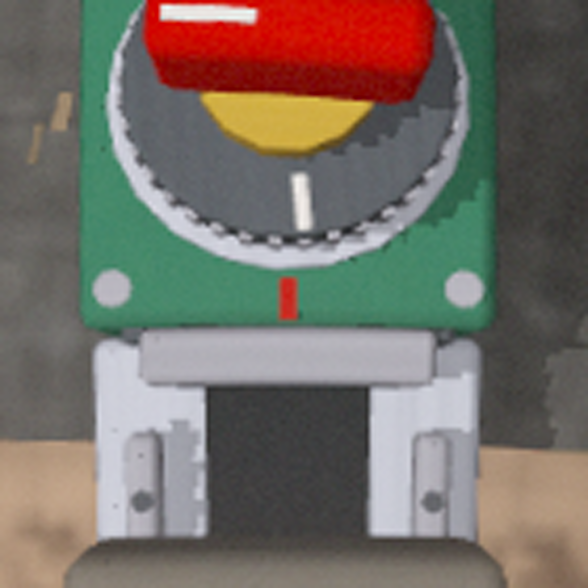

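The view shows the jaw's face foot at about v=91 (u 223 to 293) and the bed edges at u=213 and 304. The guides are at v≈103 to 128, and the ring mark and knob are in view.

```bash
python3 - <<'E'
from h import *
c,s=wload('w7')
T=R.from_rotvec(s['eef_rot'])
g=lambda u,v,z: wplane(c,s,190+u/4.2-.38,v/4.2-.38,z)
A=[('bedL',95,400,.022),('bedR',480,400,.022),('bedL',97,530,.022),('bedR',478,530,.022),('jawfootL',142,384,.022),('jawfootR',433,386,.022),('jawtopL',141,361,.042),('jawtopR',434,363,.042),('gL',144,432,.031),('gR',431,432,.031),('hL',82,328,.046),('hR',494,330,.046)]
D={}
for n,u,v,z in A:
    p=g(u,v,z);D.setdefault(n,[]).append(p);print(n,p.round(4),'tool',T.inv().apply(p-s['eef_pos']).round(4))
E
```

```text
bedL [ 0.6343 -0.1332  0.022 ] tool [ 0.0853 -0.0395  0.0773]
bedR [ 0.5553 -0.1383  0.022 ] tool [0.0853 0.0397 0.0773]
bedL [ 0.6327 -0.1059  0.022 ] tool [ 0.058  -0.0396  0.0773]
bedR [ 0.5534 -0.111   0.022 ] tool [0.058  0.0398 0.0773]
jawfootL [ 0.6247 -0.1369  0.022 ] tool [ 0.0884 -0.0297  0.0773]
jawfootR [ 0.5652 -0.1403  0.022 ] tool [0.088  0.0299 0.0773]
jawtopL [ 0.6228 -0.141   0.042 ] tool [ 0.0924 -0.0275  0.0573]
jawtopR [ 0.5677 -0.1442  0.042 ] tool [0.092  0.0277 0.0573]
gL [ 0.6228 -0.1271  0.031 ] tool [ 0.0785 -0.0284  0.0683]
gR [ 0.5659 -0.1308  0.031 ] tool [0.0785 0.0286 0.0683]
hL [ 0.6338 -0.1468  0.046 ] tool [ 0.0989 -0.0381  0.0532]
hR [ 0.5574 -0.1514  0.046 ] tool [0.0985 0.0385 0.0533]
```

Request:
apply_moves:
  series:
    - [0.0135,0,0.02,0,-1]
    - [0.0135,0,0.05,0,-1]
    - [0.0135,0,0.08,0,-1]
    - [0.0135,0,0.1,0,-1]
    - [0.0135,0,0.1,0,-1]

```text
clock: 7.2
eef_pos: [0.5885, -0.064, -0.0034]
eef_rot: [2.29, -2.146, -0.007]
contact_force: [-1.5, -0.8, -3.7]
opening: 0.0435
```

Request:
apply_moves:
  series:
    - [0,0,0,0,-1]
    - [0,0,0,0,-1]

```text
clock: 7.4
eef_pos: [0.5917, -0.0648, 0.0016]
eef_rot: [-2.291, 2.148, -0.003]
contact_force: [-0.1, -0.2, -2.6]
opening: 0.0438
```

```bash
python3 - <<'E'
from h import *
goto([.5895,-.063,-.018],183.7)
c,s=wshot('w8');print(s['contact_force'])
im=cv2.cvtColor(c['color'],cv2.COLOR_RGB2BGR)
cv2.imwrite('pics/w8c.png',cv2.resize(im[0:150,180:340],None,fx=4,fy=4,interpolation=cv2.INTER_CUBIC))
E
```

```text
t 7.4 pos [ 0.5917 -0.0648  0.0016] ydeg -176.32 tilt z [ 2.5e-03 -3.0e-04 -1.0e+00] 
 shift [-0.0019  0.0022  0.0196] roll (np.float64(-0.02038549245366994), np.float64(179.97961450754633)) q6 -1.744 open 0.0438
[-0.14289331 -0.17472078 -2.63293748]
```

View pics/w8c.png

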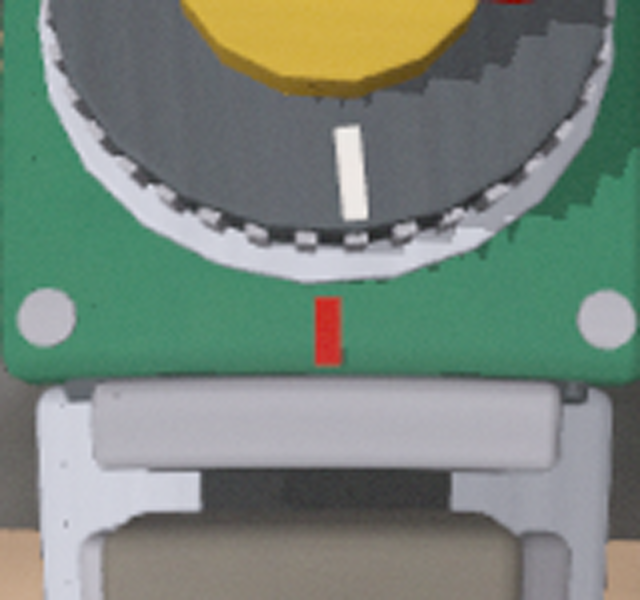

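Request:
apply_moves:
  series:
    - [0,0,0,0,-1]
    - [0,0,0,0,-1]
    - [0,0,0,0,-1]

```text
clock: 7.75
eef_pos: [0.591, -0.0651, 0.0001]
eef_rot: [-2.291, 2.149, -0.001]
contact_force: [1.1, -0.3, -3.9]
opening: 0.0438
```

```bash
python3 - <<'E'
from h import *
goto([.5895,-.063,-.018],183.7)
c,s=wshot('w9');print(s['contact_force'])
im=cv2.cvtColor(c['color'],cv2.COLOR_RGB2BGR)
cv2.imwrite('pics/w9c.png',cv2.resize(im[0:150,180:340],None,fx=4,fy=4,interpolation=cv2.INTER_CUBIC))
E
```

```text
t 7.75 pos [ 5.91e-01 -6.51e-02  1.00e-04] ydeg -176.35 tilt z [ 6.e-04 -1.e-04 -1.e+00] 
 shift [-0.0022  0.0013  0.0181] roll (np.float64(-0.05196501701215084), np.float64(179.94803498298785)) q6 -1.744 open 0.0438
[ 1.07139224 -0.33390301 -3.91390179]
```

View pics/w9c.png

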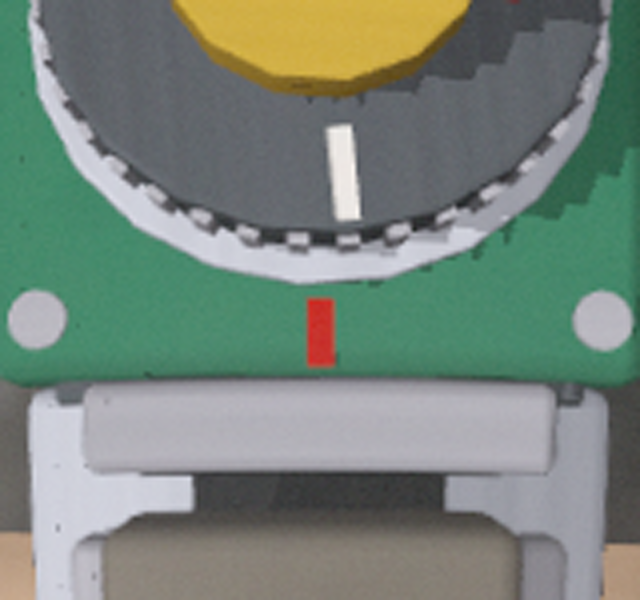

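```bash
python3 - <<'E'
from h import *
c,s=wload('w9')
T=R.from_rotvec(s['eef_rot'])
g=lambda u,v,z: T.inv().apply(wplane(c,s,180+u/4-.375,v/4-.375,z)-s['eef_pos']).round(4)
zt=s['eef_pos'][2]+.0598
for n,u,v,z in [('bedL',30,440,.022),('bedR',607,440,.022),('jawL',85,473,.022),('jawR',552,475,.022),('jawtopL',87,386,.042),('jawtopR',554,386,.042),('gL',90,536,.031),('gR',545,534,.031),('stoneL',103,560,zt),('stoneR',520,560,zt),('stoneEnd',311,512,zt)]:
    print(n,g(u,v,z))
E
```

```text
bedL [ 0.0768 -0.0385 -0.0219]
bedR [ 0.0769  0.0398 -0.0219]
jawL [ 0.072  -0.031  -0.0219]
jawR [ 0.0717  0.0323 -0.0219]
jawtopL [ 0.0837 -0.0266 -0.0419]
jawtopR [ 0.0838  0.0282 -0.0419]
gL [ 0.0643 -0.0289 -0.0309]
gR [ 0.0646  0.0298 -0.0309]
stoneL [ 0.0653 -0.0221 -0.0598]
stoneR [ 0.0653  0.0215 -0.0598]
stoneEnd [ 0.07   -0.0003 -0.0598]
```

Request:
apply_moves:
  series:
    - [-0.001,0.001,0,0,-1]
    - [-0.001,0.001,0.005,0,-1]
    - [-0.001,0.001,0.01,0,-1]
    - [-0.001,0.001,0.014,0,-1]
    - [-0.001,0.001,0.014,0,-1]

```text
clock: 8.3
eef_pos: [0.589, -0.064, -0.0154]
eef_rot: [2.29, -2.149, -0.002]
contact_force: [0.0, -0.5, -3.7]
opening: 0.044
```

Request:
apply_moves:
  series:
    - [0,0,0,0,-1]
    - [0,0,0,0,-1]
    - [0,0,0,0,-1]

```text
clock: 8.6
eef_pos: [0.5899, -0.0641, -0.0141]
eef_rot: [-2.291, 2.149, -0.0]
contact_force: [-0.1, -0.3, -2.6]
opening: 0.0438
```

```bash
python3 - <<'E'
from h import *
goto([.5895,-.063,-.018],183.7)
c,s=wshot('w10');print(s['contact_force'])
im=cv2.cvtColor(c['color'],cv2.COLOR_RGB2BGR)
cv2.imwrite('pics/w10c.png',cv2.resize(im[0:190,170:350],None,fx=4,fy=3.1,interpolation=cv2.INTER_CUBIC))
E
```

```text
t 8.6 pos [ 0.5899 -0.0641 -0.0141] ydeg -176.35 tilt z [ 4.e-04 -0.e+00 -1.e+00] 
 shift [-0.0011  0.0003  0.0039] roll (np.float64(-0.04841804808756933), np.float64(179.95158195191243)) q6 -1.743 open 0.0438
[-0.13676992 -0.34718527 -2.55780756]
```

View pics/w10c.png

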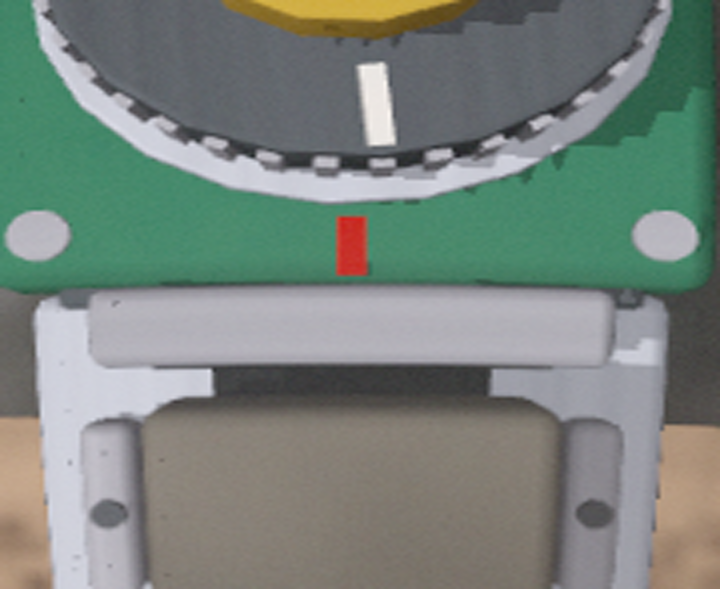

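Request:
apply_moves:
  series:
    - [0,0,0.002,0,-1]
    - [0,0,0.003,0,-1]
    - [0,0,0.004,0,-1]
    - [0,0,0.004,0,-1]
    - [0,0,0.004,0,-1]

```text
clock: 9.15
eef_pos: [0.5897, -0.0641, -0.0177]
eef_rot: [-2.291, 2.149, -0.0]
contact_force: [-4.2, 0.6, 4.1]
opening: 0.044
```

Request:
apply_moves:
  series:
    - [0,0,0,0,-0.5]
    - [0,0,0,0,0]
    - [0,0,0,0,0.5]
    - [0,0,0,0,1]
    - [0,0,0,0,1]

```text
clock: 9.65
eef_pos: [0.5899, -0.0641, -0.0184]
eef_rot: [-2.291, 2.149, -0.0]
contact_force: [0.0, 1.0, -0.6]
opening: 0.0841
```

Request:
apply_moves:
  series:
    - [0,0,0,0,1]
    - [0,0,-0.01,0,1]
    - [0,0,-0.04,0,1]
    - [0,0,-0.08,0,1]
    - [0,0,-0.12,0,1]

```text
clock: 10.15
eef_pos: [0.5893, -0.0641, 0.1036]
eef_rot: [2.291, -2.149, -0.0]
contact_force: [1.4, 0.1, 0.7]
opening: 0.0853
```

```bash
python3 - <<'E'
from h import *
goto([.5895,-.063,.1],183.7)
c,s=wshot('w11');print(s['contact_force'])
E
```

```text
t 10.15 pos [ 0.5893 -0.0641  0.1036] ydeg -176.35 tilt z [-2.e-04  0.e+00 -1.e+00] 
 shift [-0.001  -0.0002  0.0036] roll (np.float64(-0.049265362783899036), np.float64(179.9507346372161)) q6 -1.743 open 0.0853
[1.35090849 0.10557738 0.70776961]
```

View pics/w11.png

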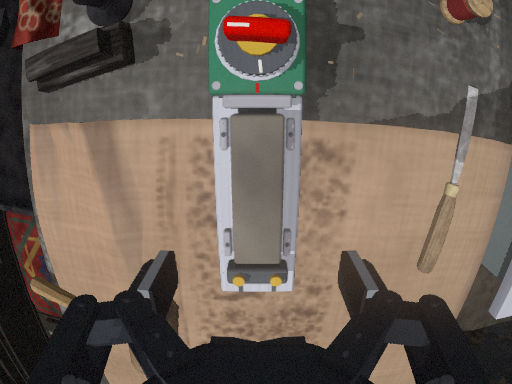

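The picture shows the stone in the bed between all four guides, spanning v=113 to 264, with the jaw at v≈105 and the end stop at v≈268. I'll check that it lies flat by depth, then measure the knob.

```bash
python3 - <<'E'
from h import *
c,s=wload('w11')
T=R.from_rotvec(s['eef_rot']);H=np.array(c['hand_eye']);f=T.apply(H[:3,:3]@np.array([0,0,-1.]))
def dp(u,v):
    o,d=wray(c,s,u,v);return o+d*c['z_map'][v,u]/(d@f)
for u,v in [(240,125),(275,125),(240,185),(275,185),(240,250),(275,250)]:
    z=np.median([dp(u+i,v+j)[2] for i in range(-4,5) for j in range(-4,5)]);print((u,v),z.round(4))
hsv=cv2.cvtColor(c['color'],cv2.COLOR_RGB2HSV)
m=(((hsv[...,0]<8)|(hsv[...,0]>172))&(hsv[...,1]>150)&(hsv[...,2]>150)).astype(np.uint8)
m[50:]=0;m[:,:215]=0;m[:,300:]=0
P=[]
vs,us=np.nonzero(m)
for u,v in zip(us,vs):
    p=dp(u,v)
    if abs(p[2]-.094)<.004: P.append(wplane(c,s,u,v,.094)[:2])
P=np.array(P);r=cv2.minAreaRect((P*1000).astype(np.float32));print(len(P),r, P.mean(0))
M=P-P.mean(0);w,V=np.linalg.eigh(M.T@M);print('axis',np.degrees(np.arctan2(V[1,1],V[0,1]))%180)
for u,v in [(258,20),(258,25),(258,30)]: print(dp(u,v))
for n,p in [('mark',(261,67))]: print(n,wplane(c,s,*p,.059))
im=cv2.cvtColor(c['color'],cv2.COLOR_RGB2BGR)
cv2.imwrite('pics/w11c.png',cv2.resize(im[0:125,195:320],None,fx=4.8,fy=4.8,interpolation=cv2.INTER_CUBIC))
E
```

```text
(240, 125) 0.0422
(275, 125) 0.0422
(240, 185) 0.0422
(275, 185) 0.0423
(240, 250) 0.0422
(275, 250) 0.042
1072 ((599.0438232421875, -193.05917358398438), (12.624719619750977, 41.327205657958984), 89.77875518798828) [ 0.59784217 -0.19290825]
axis 0.38394724728124174
[ 0.59784643 -0.197111    0.0950042 ]
[ 0.59764845 -0.19401395  0.09371886]
[ 0.59743742 -0.19069746  0.09331478]
mark [ 0.59383046 -0.16972598  0.059     ]
```

View pics/w11c.png

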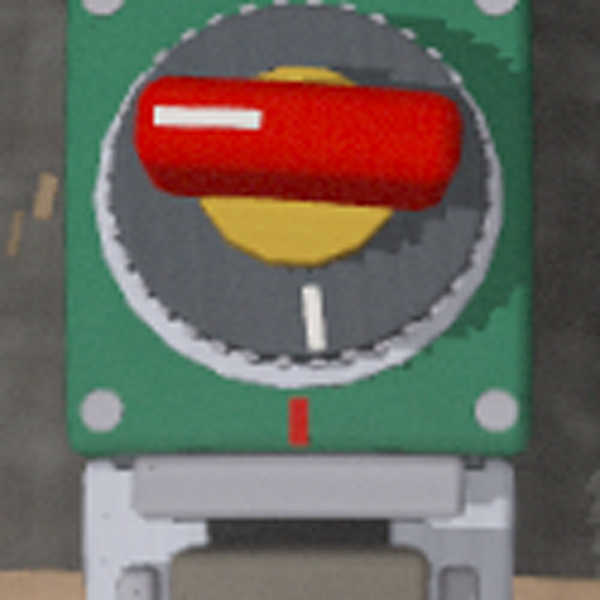

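```bash
python3 - <<'E'
from h import *
goto([.598,-.193,.11],90.4)
c=np.load('pics/top0.npy',allow_pickle=True).item()
# heights around housing -y end from the top depth
for u in range(312,324): print(u,[ (dpt(c,u,v)[2]).round(3) for v in range(170,196,3)])
E
```

```text
t 10.2 pos [ 0.5919 -0.0643  0.1114] ydeg -176.35 tilt z [ 0.0091 -0.001  -1.    ] 
 shift [0.1288 0.0021 0.0015] roll (np.float64(-86.74735662384296), np.float64(93.25264337615704)) q6 -1.743 open 0.0854
312 [np.float64(1.476), np.float64(0.038), np.float64(0.042), np.float64(0.04), np.float64(0.061), np.float64(0.039), np.float64(0.041), np.float64(0.043), np.float64(0.018)]
313 [np.float64(0.049), np.float64(0.041), np.float64(0.041), np.float64(0.038), np.float64(0.039), np.float64(0.041), np.float64(0.045), np.float64(0.045), np.float64(0.016)]
314 [np.float64(0.045), np.float64(0.044), np.float64(0.04), np.float64(0.043), np.float64(0.041), np.float64(0.041), np.float64(0.045), np.float64(0.047), np.float64(0.011)]
315 [np.float64(-0.005), np.float64(0.043), np.float64(0.039), np.float64(0.045), np.float64(0.048), np.float64(0.041), np.float64(0.039), np.float64(0.042), np.float64(-0.001)]
316 [np.float64(-0.002), np.float64(0.046), np.float64(0.039), np.float64(0.042), np.float64(0.041), np.float64(0.039), np.float64(0.042), np.float64(0.038), np.float64(0.001)]
317 [np.float6
[... 537 characters left out ...]
002), np.float64(-0.002), np.float64(-0.004), np.float64(-0.003), np.float64(0.005), np.float64(-0.006), np.float64(0.005), np.float64(0.002), np.float64(0.002)]
321 [np.float64(-0.001), np.float64(-0.001), np.float64(-0.009), np.float64(-0.007), np.float64(-0.003), np.float64(0.003), np.float64(-0.002), np.float64(0.002), np.float64(-0.002)]
322 [np.float64(0.003), np.float64(-0.002), np.float64(-0.001), np.float64(-0.006), np.float64(0.002), np.float64(-0.001), np.float64(0.0), np.float64(0.007), np.float64(0.004)]
323 [np.float64(0.002), np.float64(0.001), np.float64(0.003), np.float64(-0.001), np.float64(0.001), np.float64(0.004), np.float64(0.007), np.float64(-0.001), np.float64(0.001)]
```

Request:
apply_moves:
  series:
    - [0.04,0,0,8,1]
    - [0.08,0,0,16,1]
    - [0.11,0,0,24,1]
    - [0.127,0,0,32,1]
    - [0.127,0,0,40,1]

```text
clock: 10.7
eef_pos: [0.5977, -0.1933, 0.102]
eef_rot: [-1.406, 2.809, -0.001]
contact_force: [-0.1, 0.6, 0.0]
opening: 0.0854
```

Request:
apply_moves:
  series:
    - [0,0,0,8,1]
    - [0,0,0,16,1]
    - [0,0,0,24,1]
    - [0,0,0,32,1]
    - [0,0,0,40,1]

```text
clock: 11.2
eef_pos: [0.5979, -0.1909, 0.1023]
eef_rot: [-0.364, 3.12, -0.0]
contact_force: [-0.1, 0.3, 0.2]
opening: 0.0856
```

Request:
apply_moves:
  series:
    - [0,0,0,8,0.2]
    - [0,0,0,13,0]
    - [0,0,0,13,0]
    - [0,0,0,13,0]
    - [0,0,0,13,0]

```text
clock: 11.7
eef_pos: [0.5978, -0.1908, 0.1019]
eef_rot: [-0.021, 3.141, -0.0]
contact_force: [0.1, -0.2, -0.2]
opening: 0.0427
```

```bash
python3 - <<'E'
from h import *
goto([.598,-.193,.1],90.4)
c,s=wshot('w12');print(s['contact_force'],s['torque'],abs(s['qvel']).max())
E
```

```text
t 11.7 pos [ 0.5978 -0.1908  0.1019] ydeg 90.77 tilt z [ 2.e-04 -0.e+00 -1.e+00] 
 shift [-0.0002 -0.0022  0.0019] roll (np.float64(0.36882463340505467), np.float64(-179.63117536659496)) q6 -0.322 open 0.0427
[ 0.10157292 -0.15408296 -0.18893583] [0.00821706 0.02881513 0.01169001] 0.008363209896584727
```

View pics/w12.png

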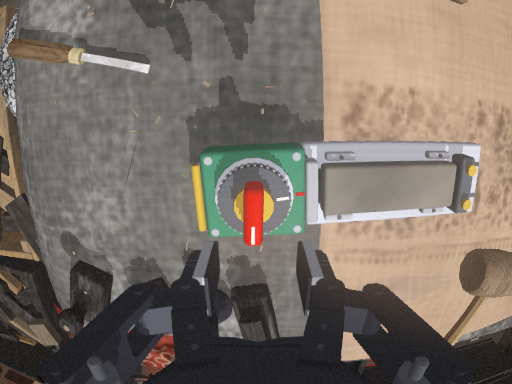

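The wrist view shows the wing vertical in the image at about (254,212), the ring mark at (284,198), and the stone in the bed at u=319 to 456.

```bash
cat >> h.py <<'E'
def wing(c,s):
    T=R.from_rotvec(s['eef_rot']);H=np.array(c['hand_eye']);f=T.apply(H[:3,:3]@np.array([0,0,-1.]))
    hsv=cv2.cvtColor(c['color'],cv2.COLOR_RGB2HSV)
    m=(((hsv[...,0]<8)|(hsv[...,0]>172))&(hsv[...,1]>120)&(hsv[...,2]>90)).astype(np.uint8)
    m=cv2.morphologyEx(m,cv2.MORPH_CLOSE,np.ones((9,9)))
    m[:150]=0;m[262:]=0;m[:,:225]=0;m[:,292:]=0
    P=[]
    for v,u in zip(*np.nonzero(m)):
        o,d=wray(c,s,u,v);p=o+d*c['z_map'][v,u]/(d@f)
        if abs(p[2]-.094)<.006: P.append(wplane(c,s,u,v,.094)[:2])
    P=np.array(P);r=cv2.minAreaRect((P*1000).astype(np.float32))
    M=P-P.mean(0);w,V=np.linalg.eigh(M.T@M)
    print('wing',len(P),r,'mean',P.mean(0).round(4),'axis',np.degrees(np.arctan2(V[1,1],V[0,1]))%180)
E
python3 - <<'E'
from h import *
c,s=wload('w12');wing(c,s)
im=cv2.cvtColor(c['color'],cv2.COLOR_RGB2BGR)
cv2.imwrite('pics/w12c.png',cv2.resize(im[135:255,185:320],None,fx=5,fy=5,interpolation=cv2.INTER_CUBIC))
E
```

```text
wing 1080 ((596.5656127929688, -193.53221130371094), (12.952747344970703, 44.07892990112305), 89.83849334716797) mean [ 0.596  -0.1937] axis 179.97481787217868
```

View pics/w12c.png

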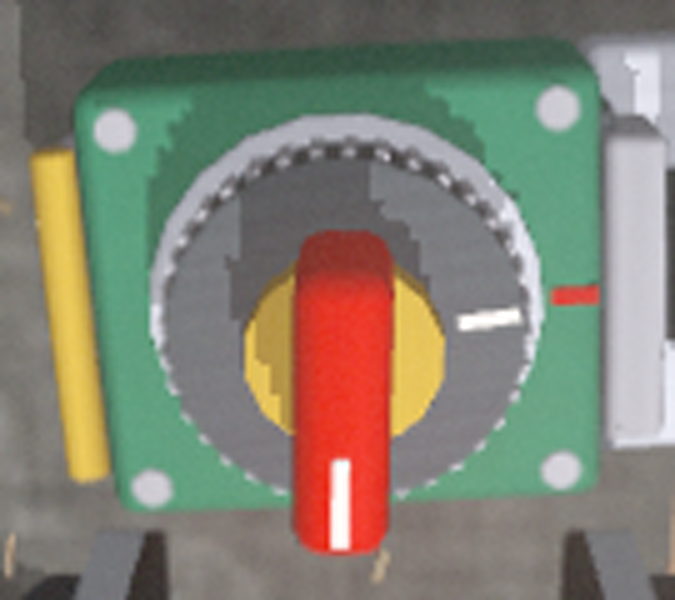

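Request:
apply_moves:
  series:
    - [0.001,-0.003,0.02,0.7,0]
    - [0.001,-0.003,0.035,0.7,0]
    - [0.001,-0.003,0.035,0.7,0]
    - [0.001,-0.003,0.035,0.7,0]
    - [0.001,-0.003,0.035,0.7,0]

```text
clock: 12.25
eef_pos: [0.5971, -0.1939, 0.0675]
eef_rot: [0.001, 3.141, -0.0]
contact_force: [0.6, -1.1, 0.4]
opening: 0.0423
```

Request:
apply_moves:
  series:
    - [0,0,0,0,0]
    - [0,0,0,0,0]

```text
clock: 12.45
eef_pos: [0.5971, -0.1939, 0.0673]
eef_rot: [0.001, 3.141, -0.0]
contact_force: [-0.1, 0.9, -0.1]
opening: 0.0428
```

```bash
python3 - <<'E'
from h import *
c,s=wshot('w13');wing(c,s)
goto([.5964,-.1936,.022],90)
E
```

```text
wing 1252 ((591.8757934570312, -193.89456176757812), (13.402297973632812, 36.67963790893555), 89.97571563720703) mean [ 0.592  -0.1939] axis 0.01563631868808102
t 12.5 pos [ 0.597  -0.1939  0.0672] ydeg 89.96 tilt z [ 7.e-04 -2.e-04 -1.e+00] 
 shift [0.0007 0.0003 0.0452] roll (np.float64(-0.04054805980072729), np.float64(179.95945194019927)) q6 -0.313 open 0.0428
```

View pics/w13.png

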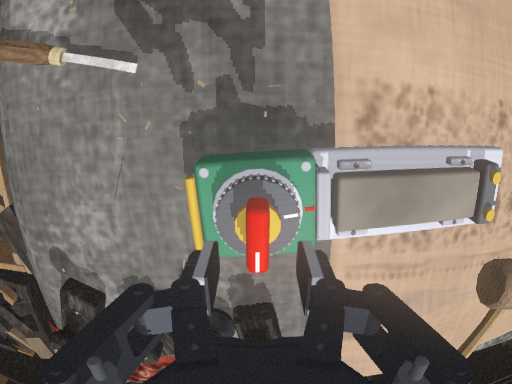

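Request:
apply_moves:
  series:
    - [0.0005,0,0.02,0,0]
    - [0.0005,0,0.035,0,0]
    - [0.0005,0,0.045,0,0]
    - [0.0005,0,0.045,0,0]
    - [0.0005,0,0.045,0,0]

```text
clock: 13.0
eef_pos: [0.5963, -0.1938, 0.0218]
eef_rot: [-0.001, -3.141, -0.0]
contact_force: [-0.5, -0.1, 1.5]
opening: 0.0425
```

Request:
apply_moves:
  series:
    - [0,0,0,0,-0.4]
    - [0,0,0,0,-0.7]
    - [0,0,0,0,-1]
    - [0,0,0,0,-1]
    - [0,0,0,0,-1]
  squeeze: 70

```text
clock: 13.5
eef_pos: [0.5968, -0.1941, 0.023]
eef_rot: [0.001, 3.14, -0.001]
contact_force: [-2.0, 0.4, 5.4]
opening: 0.0277
```

```bash
python3 - <<'E'
from h import *
c,s=wshot('w14');print(s['contact_force'],s['torque'])
goto([.5964,-.1936,.022],90)
E
```

```text
[-1.97288844  0.44115455  5.44226422] [-0.11945426  0.42886009 -0.03131401]
t 13.55 pos [ 0.5968 -0.1941  0.023 ] ydeg 89.95 tilt z [ 1.6e-03 -7.0e-04 -1.0e+00] 
 shift [0.0004 0.0005 0.001 ] roll (np.float64(-0.0521644253898188), np.float64(179.94783557461017)) q6 -0.313 open 0.028
```

View pics/w14.png

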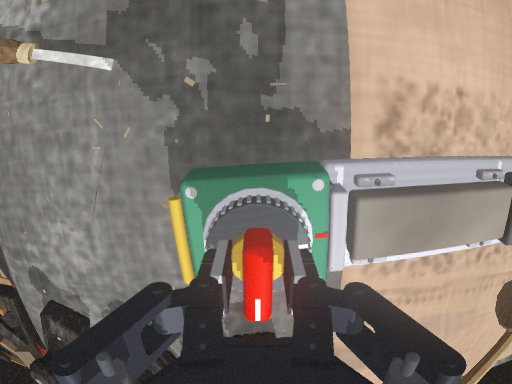

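The fingers stopped at 28 mm, on the yellow hub just under the red bar, so the tips are a little too low. I'll open, raise them a few millimetres, and grip again.

Request:
apply_moves:
  series:
    - [0,0,0,0,-0.2]
    - [0,0,0,0,0]
    - [0,0,-0.004,0,0]
    - [0,0,-0.008,0,0]
    - [0,0,-0.008,0,0]

```text
clock: 14.05
eef_pos: [0.5968, -0.194, 0.0306]
eef_rot: [0.001, 3.14, -0.001]
contact_force: [-0.4, 0.0, 0.1]
opening: 0.0426
```

```bash
python3 - <<'E'
from h import *
c,s=wshot('w15');print(s['contact_force'],s['torque'])
goto([.5964,-.1936,.030],90)
T=R.from_rotvec(s['eef_rot']);H=np.array(c['hand_eye']);f=T.apply(H[:3,:3]@np.array([0,0,-1.]))
def dp(u,v):
    o,d=wray(c,s,u,v);return (o+d*c['z_map'][v,u]/(d@f)).round(4)
for u,v in [(240,250),(240,255),(238,258),(278,255),(225,240),(290,240),(222,260),(300,260)]: print((u,v),dp(u,v),c['color'][v,u])
# fingertip lowest edge depth
for u in (205,210,215,220,225,300,305,310,315):
  for v in range(225,290,6):
    p=dp(u,v)
    if p[2]>.066: print('fing',u,v,p,c['color'][v,u]);break
E
```

```text
[-0.40779586  0.02216039  0.05271037] [-0.02901962 -0.00957819  0.01815445]
t 14.1 pos [ 0.5967 -0.1939  0.0303] ydeg 89.95 tilt z [ 9.e-04 -2.e-04 -1.e+00] 
 shift [0.0003 0.0003 0.0003] roll (np.float64(-0.04533419524791782), np.float64(179.9546658047521)) q6 -0.313 open 0.0431
(240, 250) [ 0.596  -0.2034  0.068 ] [187 154  71]
(240, 255) [ 0.5994 -0.2035  0.0677] [186 153  67]
(238, 258) [ 0.6009 -0.2046  0.0685] [190 155  75]
(278, 255) [ 0.5993 -0.1821  0.068 ] [245 212 103]
(225, 240) [ 0.5946 -0.2127  0.0588] [114 113 117]
(290, 240) [ 0.5947 -0.1746  0.0587] [235 228 225]
(222, 260) [ 0.6079 -0.2151  0.0595] [126 125 129]
(300, 260) [ 0.5925 -0.1722  0.0849] [85 66 62]
fing 205 243 [ 0.5854 -0.2205  0.0799] [122 121 125]
fing 210 243 [ 0.5865 -0.2183  0.0777] [123 124 126]
fing 215 243 [ 0.5857 -0.2154  0.0792] [68 57 53]
fing 300 243 [ 0.5857 -0.1719  0.0792] [84 70 68]
fing 305 243 [ 0.586  -0.1692  0.0788] [132 130 132]
fing 310 243 [ 0.586  -0.1666  0.0788] [129 127 133]
fing 315 255 [ 0.5861 -0.1661  0.091 ] [125 122 126]
```

View pics/w15.png

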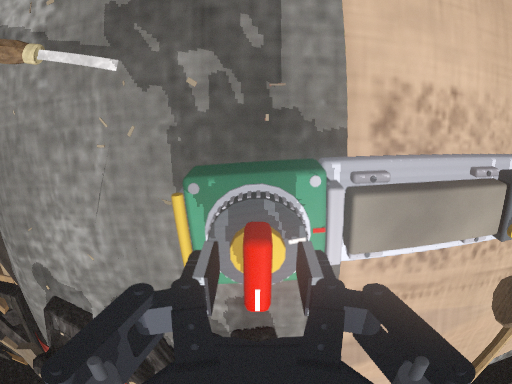

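Hub top measures 68 mm and the open tips about 78 mm (about 75 mm once closed). This height is right, so I'll close here.

Request:
apply_moves:
  series:
    - [0,0,0,0,-0.4]
    - [0,0,0,0,-0.7]
    - [0,0,0,0,-1]
    - [0,0,0,0,-1]
    - [0,0,0,0,-1]
  squeeze: 70

```text
clock: 14.6
eef_pos: [0.5963, -0.1941, 0.0298]
eef_rot: [0.002, 3.142, -0.001]
contact_force: [-0.7, -1.3, 2.0]
opening: 0.0127
```

Request:
apply_moves:
  series:
    - [0,0,0,0,-1]
    - [0,0,0,0,-1]

```text
clock: 14.8
eef_pos: [0.5962, -0.194, 0.0297]
eef_rot: [-0.002, -3.142, 0.0]
contact_force: [-2.3, -2.4, 2.8]
opening: 0.0129
```

```bash
cat >> h.py <<'E'
def st():
    s=env.sense();M=R.from_rotvec(s['eef_rot']).as_matrix()
    print('t',round(s['clock'],2),'ydeg',np.degrees(np.arctan2(M[1,1],M[0,1])).round(3),'F',s['contact_force'].round(2),'M',s['torque'].round(3),'tau6',np.round(s['tau'][5],3),'op',round(s['opening'],4),'pos',s['eef_pos'].round(4))
E
python3 - <<'E'
from h import *
c,s=wshot('w16');st()
E
```

```text
t 14.85 ydeg 89.938 F [-1.65 -2.92  1.8 ] M [-0.468  0.306 -0.192] tau6 -0.164 op 0.0127 pos [ 0.5963 -0.1941  0.0298]
```

View pics/w16.png

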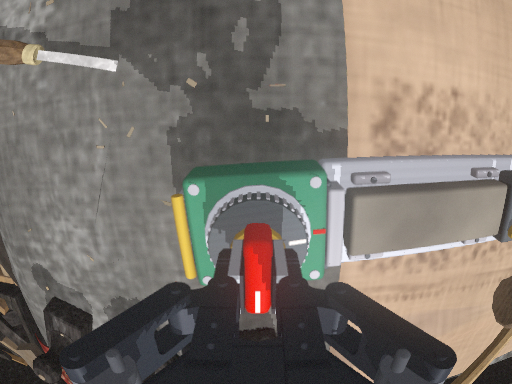

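Bar gripped (12.8 mm) with the ring mark unmoved at (297,241). Now I'll turn clockwise: a larger free turn first, then equal steps with torque readings.

Request:
apply_moves:
  series:
    - [0,0,0,2,-1]
    - [0,0,0,4,-1]
    - [0,0,0,6,-1]
    - [0,0,0,8,-1]
    - [0,0,0,10,-1]

```text
clock: 15.35
eef_pos: [0.5963, -0.1937, 0.0298]
eef_rot: [0.276, 3.129, 0.0]
contact_force: [-1.2, -0.5, 1.8]
opening: 0.0126
```

```bash
python3 -c "
from h import *
st(); wshot('w17')"
```

```text
t 15.35 ydeg 79.912 F [-1.25 -0.48  1.78] M [-0.235  0.25   0.358] tau6 -0.253 op 0.0126 pos [ 0.5963 -0.1937  0.0298]
```

View pics/w17.png

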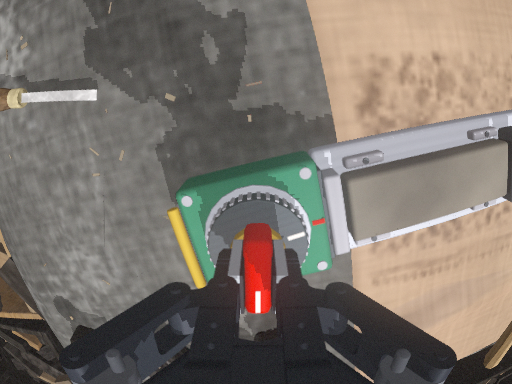

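The wing follows the gripper. The ring mark stays in place relative to the red index, and the free-turning moment is 0.36 N·m as expected.

Request:
apply_moves:
  series:
    - [0,0,0,2,-1]
    - [0,0,0,4,-1]
    - [0,0,0,6,-1]
    - [0,0,0,8,-1]
    - [0,0,0,10,-1]

```text
clock: 15.9
eef_pos: [0.5964, -0.1934, 0.0298]
eef_rot: [0.547, 3.094, 0.001]
contact_force: [-1.1, 0.0, 2.6]
opening: 0.0127
```

```bash
python3 -c "
from h import *
st()"
```

```text
t 15.9 ydeg 69.963 F [-1.1   0.03  2.56] M [0.033 0.206 0.292] tau6 -0.25 op 0.0127 pos [ 0.5964 -0.1934  0.0298]
```

Request:
apply_moves:
  series:
    - [0,0,0,2,-1]
    - [0,0,0,4,-1]
    - [0,0,0,6,-1]
    - [0,0,0,8,-1]
    - [0,0,0,10,-1]

```text
clock: 16.4
eef_pos: [0.5965, -0.1931, 0.0298]
eef_rot: [0.814, 3.034, 0.002]
contact_force: [0.0, 1.3, 1.3]
opening: 0.0124
```

```bash
python3 -c "
from h import *
st(); wshot('w18')"
```

```text
t 16.4 ydeg 59.977 F [0.04 1.26 1.29] M [0.364 0.038 0.319] tau6 -0.226 op 0.0124 pos [ 0.5965 -0.1931  0.0298]
```

View pics/w18.png

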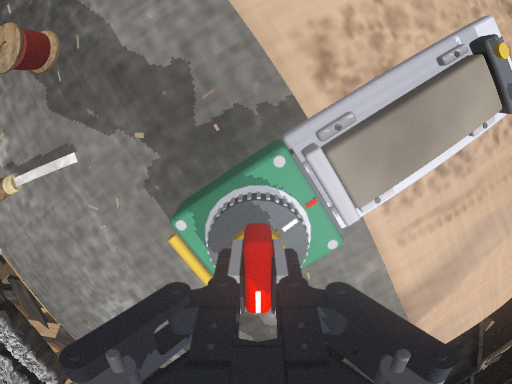

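The jaw has closed the gap to the stone at (330,170). From here I'll use smaller, identical steps.

Request:
apply_moves:
  series:
    - [0,0,0,1,-1]
    - [0,0,0,2,-1]
    - [0,0,0,3,-1]
    - [0,0,0,4,-1]

```text
clock: 16.85
eef_pos: [0.5966, -0.193, 0.0297]
eef_rot: [0.92, 3.004, 0.002]
contact_force: [0.8, 6.2, 3.6]
opening: 0.0129
```

```bash
python3 -c "
from h import *
st()"
```

```text
t 16.85 ydeg 55.941 F [0.76 6.22 3.6 ] M [ 1.225 -0.198  0.351] tau6 0.063 op 0.0129 pos [ 0.5966 -0.193   0.0297]
```

Request:
apply_moves:
  series:
    - [0,0,0,1,-1]
    - [0,0,0,2,-1]
    - [0,0,0,3,-1]
    - [0,0,0,4,-1]

```text
clock: 17.25
eef_pos: [0.5967, -0.1929, 0.0298]
eef_rot: [1.024, 2.97, 0.002]
contact_force: [1.4, 5.2, 3.0]
opening: 0.0125
```

```bash
python3 -c "
from h import *
st()"
```

```text
t 17.25 ydeg 51.946 F [1.41 5.24 3.02] M [ 1.276 -0.309  0.333] tau6 0.067 op 0.0125 pos [ 0.5967 -0.1929  0.0298]
```

Request:
apply_moves:
  series:
    - [0,0,0,1,-1]
    - [0,0,0,2,-1]
    - [0,0,0,3,-1]
    - [0,0,0,4,-1]

```text
clock: 17.65
eef_pos: [0.5968, -0.1928, 0.0298]
eef_rot: [1.127, 2.932, 0.003]
contact_force: [1.6, 7.0, 3.0]
opening: 0.0127
```

```bash
python3 -c "
from h import *
st(); wshot('w19')"
```

```text
t 17.65 ydeg 47.952 F [1.58 6.97 2.98] M [ 1.4   -0.368  0.331] tau6 0.068 op 0.0127 pos [ 0.5968 -0.1928  0.0298]
```

View pics/w19.png

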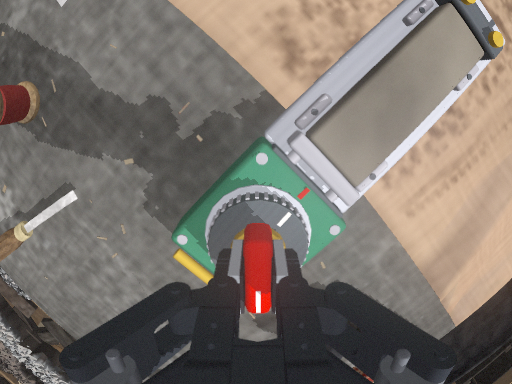

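Request:
apply_moves:
  series:
    - [0,0,0,1,-1]
    - [0,0,0,2,-1]
    - [0,0,0,3,-1]

```text
clock: 18.0
eef_pos: [0.5968, -0.1928, 0.0298]
eef_rot: [1.203, 2.902, 0.003]
contact_force: [2.0, 7.0, 2.0]
opening: 0.0127
```

```bash
python3 -c "
from h import *
st()"
```

```text
t 18.0 ydeg 44.956 F [2.05 7.03 2.04] M [ 1.434 -0.42   0.316] tau6 0.068 op 0.0127 pos [ 0.5968 -0.1928  0.0298]
```

Request:
apply_moves:
  series:
    - [0,0,0,1,-1]
    - [0,0,0,2,-1]
    - [0,0,0,3,-1]

```text
clock: 18.3
eef_pos: [0.5969, -0.1927, 0.0297]
eef_rot: [1.279, 2.869, 0.003]
contact_force: [3.0, 7.4, 2.2]
opening: 0.0129
```

```bash
python3 -c "
from h import *
st()"
```

```text
t 18.3 ydeg 41.959 F [2.98 7.4  2.15] M [ 1.499 -0.503  0.361] tau6 0.069 op 0.0129 pos [ 0.5969 -0.1927  0.0297]
```

Request:
apply_moves:
  series:
    - [0,0,0,1,-1]
    - [0,0,0,2,-1]
    - [0,0,0,3,-1]

```text
clock: 18.6
eef_pos: [0.597, -0.1926, 0.0298]
eef_rot: [1.353, 2.835, 0.004]
contact_force: [2.8, 8.1, 2.5]
opening: 0.0127
```

```bash
python3 -c "
from h import *
st(); wshot('w20')"
```

```text
t 18.6 ydeg 38.969 F [2.8  8.09 2.48] M [ 1.592 -0.602  0.445] tau6 0.124 op 0.0127 pos [ 0.597  -0.1926  0.0298]
```

View pics/w20.png

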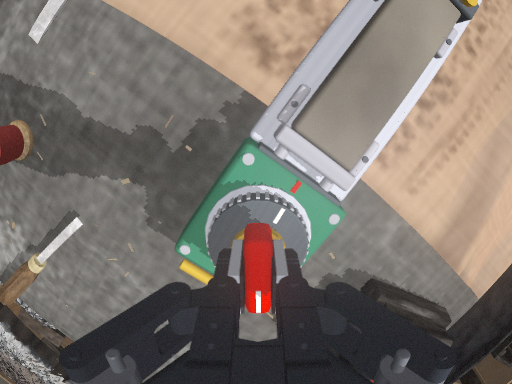

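Torque has started to rise: Mz 0.338→0.445 and tau6 0.069→0.124. I'll take one-degree steps from here.

Request:
apply_moves:
  series:
    - [0,0,0,1,-1]

```text
clock: 18.75
eef_pos: [0.597, -0.1926, 0.0298]
eef_rot: [1.377, 2.823, 0.004]
contact_force: [2.6, 7.6, 2.1]
opening: 0.0128
```

```bash
python3 -c "
from h import *
st()"
```

```text
t 18.75 ydeg 37.993 F [2.62 7.6  2.06] M [ 1.608 -0.641  0.455] tau6 0.01 op 0.0128 pos [ 0.597  -0.1926  0.0298]
```

Request:
apply_moves:
  series:
    - [0,0,0,1,-1]

```text
clock: 18.85
eef_pos: [0.597, -0.1926, 0.0298]
eef_rot: [1.402, 2.811, 0.004]
contact_force: [3.1, 8.2, 2.8]
opening: 0.0129
```

```bash
python3 -c "
from h import *
st()"
```

```text
t 18.85 ydeg 36.974 F [3.09 8.18 2.81] M [ 1.605 -0.655  0.406] tau6 0.161 op 0.0129 pos [ 0.597  -0.1926  0.0298]
```

Request:
apply_moves:
  series:
    - [0,0,0,1,-1]
    - [0,0,0,2,-1]

```text
clock: 19.05
eef_pos: [0.5971, -0.1926, 0.0298]
eef_rot: [1.451, 2.786, 0.004]
contact_force: [4.0, 8.2, 2.7]
opening: 0.0124
```

```bash
python3 -c "
from h import *
st()"
```

```text
t 19.05 ydeg 34.979 F [4.01 8.21 2.74] M [ 1.617 -0.746  0.492] tau6 0.23 op 0.0124 pos [ 0.5971 -0.1926  0.0298]
```

Two estimates agree: from the torque slope, about 5.4° past contact gives 13.6 N plus the push-along force, and absolute Mz gives (0.492-0.32)/0.012 ≈ 14 N. The jaw force is about 15 N, so I'll release straight up.

Request:
apply_moves:
  series:
    - [0,0,0,0,-1]
    - [0,0,0,0,-0.6]
    - [0,0,0,0,-0.2]
    - [0,0,0,0,0]
    - [0,0,0,0,0]

```text
clock: 19.55
eef_pos: [0.5962, -0.1941, 0.0296]
eef_rot: [-1.452, -2.786, 0.001]
contact_force: [-0.8, 0.7, -0.0]
opening: 0.0425
```

```bash
python3 -c "
from h import *
st(); wshot('w21')"
```

```text
t 19.55 ydeg 34.925 F [-0.76  0.73 -0.02] M [-0.04   0.021  0.015] tau6 0.003 op 0.0425 pos [ 0.5962 -0.1941  0.0296]
```

View pics/w21.png

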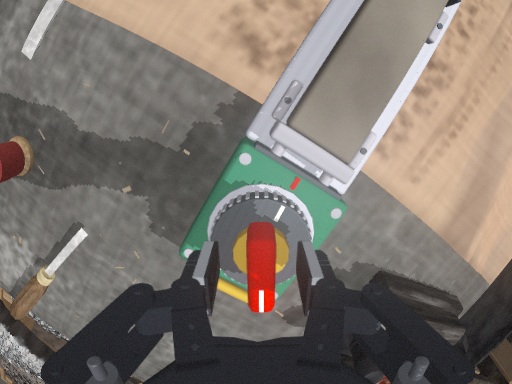

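Request:
apply_moves:
  series:
    - [0,0,-0.02,0,0]
    - [0,0,-0.05,0,0]
    - [0,0,-0.08,0,0]
    - [0,0,-0.08,0,0]
    - [0,0,-0.08,0,0]

```text
clock: 20.1
eef_pos: [0.5967, -0.1941, 0.1102]
eef_rot: [1.451, 2.785, 0.0]
contact_force: [0.6, -0.3, -1.1]
opening: 0.0427
```

Request:
apply_moves:
  series:
    - [0,0,0,-8,0]
    - [0,0,0,-16,0]
    - [0,0,0,-24,0]
    - [0,0,0,-32,0]
    - [0,0,0,-40,0]

```text
clock: 20.6
eef_pos: [0.5956, -0.1937, 0.1079]
eef_rot: [-0.402, -3.113, -0.001]
contact_force: [0.1, -0.4, -0.1]
opening: 0.0426
```

Request:
apply_moves:
  series:
    - [0,0,0,-8,0]
    - [0,0,0,-15,0]
    - [0,0,0,-15,0]
    - [0,0,0,-15,0]
    - [0,0,0,-15,0]

```text
clock: 21.1
eef_pos: [0.5961, -0.1938, 0.1091]
eef_rot: [-0.006, -3.141, -0.0]
contact_force: [-0.5, 0.1, 0.1]
opening: 0.0428
```

```bash
python3 - <<'E'
from h import *
st(); c,s=wshot('w22');wing(c,s)
im=cv2.cvtColor(c['color'],cv2.COLOR_RGB2BGR)
cv2.imwrite('pics/w22c.png',cv2.resize(im[120:260,180:500],None,fx=2.5,fy=2.5,interpolation=cv2.INTER_CUBIC))
E
```

```text
t 21.1 ydeg 89.795 F [-0.46  0.1   0.1 ] M [-0.001 -0.006 -0.013] tau6 0.019 op 0.0428 pos [ 0.5961 -0.1938  0.1091]
wing 1073 ((596.4808959960938, -193.8248291015625), (14.58906364440918, 43.390113830566406), 35.62022018432617) mean [ 0.5963 -0.1936] axis 125.69676886473049
```

View pics/w22c.png

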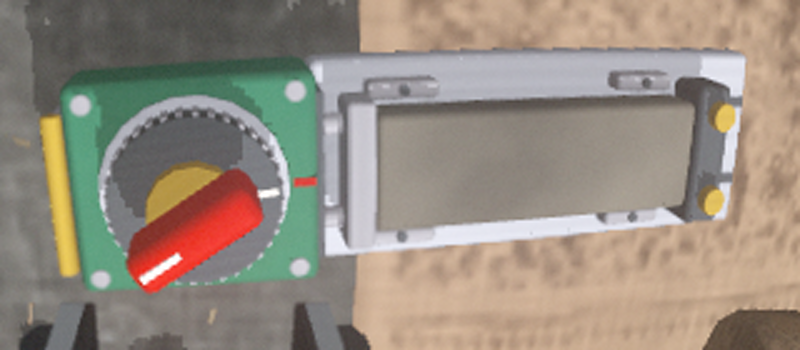

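```bash
python3 - <<'E'
from h import *
for n in('w12','w22'):
    c,s=wload(n);hsv=cv2.cvtColor(c['color'],cv2.COLOR_RGB2HSV)
    m=((hsv[...,1]<40)&(hsv[...,2]>195)).astype(np.uint8);z=np.zeros_like(m);z[185:205,270:293]=m[185:205,270:293]
    cs,_=cv2.findContours(z,0,1);k=max(cs,key=cv2.contourArea);M=cv2.moments(k)
    p=wplane(c,s,M['m10']/M['m00'],M['m01']/M['m00'],.059);d=p[:2]-np.array([.5964,-.1937])
    print(n,p.round(4),M['m00'],'r',np.linalg.norm(d).round(4),'ang',np.degrees(np.arctan2(d[1],d[0])).round(2))
E
```

```text
w12 [ 0.5893 -0.1639  0.059 ] 27.5 r 0.0306 ang 103.35
w22 [ 0.5945 -0.1687  0.059 ] 15.0 r 0.0251 ang 94.38
```

```bash
python3 - <<'E'
from h import *
for n,b in(('w12',(268,182,314,210)),('w22',(272,180,318,208)),('w13',(275,200,321,228)),('w21',(265,170,311,225))):
    c,s=wload(n);im=cv2.cvtColor(c['color'],cv2.COLOR_RGB2BGR)
    x0,y0,x1,y1=b;t=cv2.resize(im[y0:y1,x0:x1],None,fx=8,fy=8,interpolation=cv2.INTER_CUBIC);cv2.putText(t,n,(5,20),0,.6,(0,0,255),1)
    cv2.imwrite(f'pics/z_{n}.png',t)
a=[cv2.imread(f'pics/z_{n}.png') for n in('w12','w22')]
cv2.imwrite('pics/zz.png',np.hstack([np.vstack(a),np.full((448,8,3),255,np.uint8),np.vstack([cv2.imread('pics/z_w21.png'),np.zeros((8,368,3),np.uint8)])]) if False else np.vstack(a))
E
```

```text
(no output)
```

View pics/zz.png

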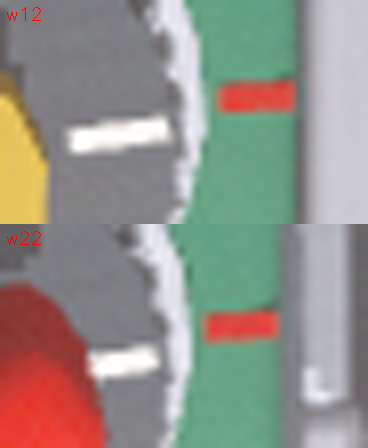

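View pics/z_w21.png

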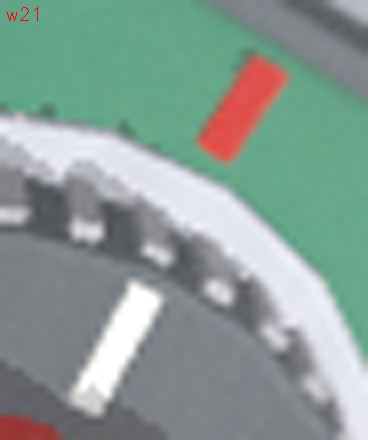

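The mark-to-index offset is the same before and after (about 4 px down, 11 px left), so the ring did not turn. The picture also shows the stone flush against both the jaw and the end stop. I'm handing in.

Request:
apply_moves:
  series:
    - [0,0,-0.02,0,0.5]
    - [0,0,-0.04,0,0.5]
    - [0,0,-0.04,0,0.5]
    - [0,0,-0.04,0,0.5]
    - [0,0,-0.04,0,0.5]

```text
clock: 21.65
eef_pos: [0.596, -0.1937, 0.1486]
eef_rot: [-0.002, -3.14, -0.001]
contact_force: [-0.5, 0.4, -0.7]
opening: 0.0641
```

```bash
python3 -c "
from h import *
st(); print(env.job_done())"
```

```text
t 21.65 ydeg 89.922 F [-0.46  0.45 -0.66] M [-0.019  0.027  0.04 ] tau6 0.013 op 0.0641 pos [ 0.596  -0.1937  0.1486]
the job is handed in; nothing more can be done
None
```

The stone is clamped in the holder at roughly 13–16 N, and I handed the job in at 21.7 s with the arm clear of everything. The stone went flat into the bed between the guides first, and then I turned the red knob clockwise about 54°.

**Last checks**
- **Stone:** before clamping, its top measured 42 mm at all six points I checked. After clamping, the picture shows it flush against both the jaw and the end stop.
- **Jaw force:** this is inferred, not read directly. The final torque of 0.49 N·m against 0.34 N·m while turning freely gives about 14 N, and the angle past first contact (about 5.4°) gives 13.6 N plus the small push-along force. The torque readings carry about 1.5–2 N of noise.
- **Outer ring:** its mark sits in the same place against the red index before and after. My first automatic check of this disagreed by 9° because the mask was poor and the wing partly hid the mark. A side-by-side close-up showed no movement.

**What went wrong or disagreed**
- **Fingertip position:** the real fingertips sit about 45 mm behind the stated TCP. My first grasp closed above the stone without touching it; I corrected for this afterwards.
- **First knob grip:** the fingers were a few millimetres low and stopped on the yellow hub, with about 5 N of force. I opened them, raised 8 mm and gripped the bar properly.
- **Knob angle:** the knob turned about 0.7° less than the tool, likely from give in the grip. That would lower the angle-based force estimate by up to about 1.7 N.

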